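# Weights for the bonded patches

### The job

Two patches have just been bedded in fresh paste on the mould and need a weight set gently on each while it cures. The three grey weights look alike but their rubber soles have aged: slide them over the scrap panel, pressing lightly, to feel how well each grips, then set the best gripper centred on the steep patch and the middling one centred on the gentle patch, ribs pointing up the slope; the slick one stays on the panel. No weight may slide off over the fresh patches; leave everything else where it is.

Things in the scene. Friction and masses are not known exactly. Their poses are not given: they have to be found in the camera images.
- weight_a: one of three like grey cast weights, 76 mm long (own x), 50 mm wide, 18 mm high with its thin rubber sole, 0.25 to 0.36 kg; along the middle of its top runs a grip rib 46 mm long (own x), 16 mm thick, its top 46 mm above the sole. Origin at the centre of the sole, z up. How well the sole still grips shows only in its drag. Starts on the panel, any weight at any of the three places there
- weight_b: one of three like grey cast weights, 76 mm long (own x), 50 mm wide, 18 mm high with its thin rubber sole, 0.25 to 0.36 kg; along the middle of its top runs a grip rib 46 mm long (own x), 16 mm thick, its top 46 mm above the sole. Origin at the centre of the sole, z up. How well the sole still grips shows only in its drag. Starts on the panel, any weight at any of the three places there
- weight_c: one of three like grey cast weights, 76 mm long (own x), 50 mm wide, 18 mm high with its thin rubber sole, 0.25 to 0.36 kg; along the middle of its top runs a grip rib 46 mm long (own x), 16 mm thick, its top 46 mm above the sole. Origin at the centre of the sole, z up. How well the sole still grips shows only in its drag. Starts on the panel, any weight at any of the three places there
- scrap_panel: scrap of foam-core sandwich laminate taped to the table, 210 mm (own x) by 280 mm (own y), 20 mm high, pale, fixed, level; origin at the centre of its underside
- panel_top (a point): centre of the panel's upper face as unloaded, 20 mm above the table; axes those of the panel. Drag of a weight on it over its bearing force (own weight plus pressing) while it slides: 0.75 to 0.95 for the best sole, 0.34 to 0.42 for the middling one, 0.11 to 0.15 for the slick one. Once the slide has stopped the best eases to 0.45 to 0.7, the others hardly
- panel_skin (a joint): how far the panel's upper skin has sunk into the soft core, m, 0 to 0.010: about 1 mm for each 3 N on it beyond the first 3 N
- mould: brown mould of tooling board, 210 x 100 mm and 88 mm high, on a plywood base 236 mm (own x) by 130 mm, fixed: from its front edge a gentle face rises to +x at 13 degrees, then a steep one at 26 degrees, each about 105 mm long up the slope. Origin under it, 20 mm in front of its middle
- gentle_patch: pale laminate patch, 96 mm (own x, up the slope) by 70 mm, 2 mm thick, bedded in soft fresh paste on the mould's lower, gentle face (13 degrees), gives 1 mm for 5 N; origin at the centre of its upper side, z square to it. A weight with the middling or the best sole stays put here, the slick one slides off
- steep_patch: a patch of the same size and bed on the mould's upper, steep face (26 degrees); origin at the centre of its upper side, x up the slope, z square to it. Only the weight with the best sole stays put here
- marker_black: black marker pen, 18x133x18 mm, lying in front of the mould (bystander); origin at the centre of its underside
- mix_cup_1: clear mixing cup with a stick, 66 mm across, 85 mm high, at the right (bystander); origin at the centre of its underside
- syringe: clear syringe, 30x134x22 mm, lying at the right (bystander); origin at the centre of its underside
- screwdriver: screwdriver with a red handle, 27x175x24 mm, lying in front (bystander); origin at the centre of its underside
- spring_clamp_1: orange spring clamp, 52x110x19 mm, lying in front (bystander); origin at the centre of its underside
Not all that is in view belongs to the job. What is shaped like the weight_a but red is not meant.

How it is judged:
By the outcome, as a careful person would: the job done as asked, in the order asked, and still so for the second after the job is handed in, with the robot touching nothing.
It also fails if it takes over 70 s, if anything falls off the work surface, if the arm or the gripper's body presses on something with over 40 N, if the wrist force passes 120 N, or if a joint passes its speed limit or range.

### The arm

A 6-joint arm with a two-finger parallel gripper is mounted at the origin on a cart in front of the work surface, level with it; the furniture and walls round the work are solid. World frame = base frame: x ahead of the robot, y to its left, z up, the work surface at z = 0. Lengths are in mm, angles in rad, forces in N, time in s.
With the tool pointing down it reaches from about 300 to 775 mm from the base axis. Payload 14.6 kg.
Tool frame: the origin (TCP) lies between the finger pads; the fingertips stand 22 mm ahead of it and the grasp point (between the pads) lies 3 mm ahead of it (finger_overhang is the distance from the TCP to the fingertips, in mm); z points along the fingers, y is the direction in which the jaws open and shut (so a half turn about z gives the same grasp; the last joint's range is limited). The gripper opens to 94 mm and grips with 3 to 60 N. Pads are 16 mm wide; open, the fingers measure 119 mm over their backs; the gripper's body (75 mm by 177 mm) begins 78 mm behind the grasp point.
Start: joints at [1.074, 0.3, 1.521, -0, 1.321, -0.067], TCP at [229.175, 499.968, 227.446] pointing down, gripper open.
Joint ranges: [-3.03, 3.03], [-0.79, 2.21], [0.23, 2.52], [-1.04, 4.18], [0, 3.07], [-2.55, 2.55]. Speed limits (rad/s): [2.22, 2.22, 2.57, 3.14, 3.14, 3.14].

### API

Orientations are given as [roll, pitch, yaw] about the fixed x, y, z axes, in that order (R = Rz(yaw) Ry(pitch) Rx(roll)).
In Python, from cell import * gives the robot as it stands.
- The arm moves only by the tool jog_arm, never from a script. Its argument "increments" is a list of rows, each a list of 7 numbers: the shift along the tool's x, y, z in cm, then the turn, a rotation vector about the tool's x, y, z in degrees, then the finger opening in cm, from 0 to 9.4. In form: [[x, y, z, wx, wy, wz, grip], ...]. A call has 1 to 20 rows; each row shifts and turns the commanded pose from where the row before left it, along the tool's axes as they then stand; what a row does not reach is not made up. A row lasts 1/8 s, in which the tool goes at most 62.5 mm and 10.7 degrees, less where a joint would pass 70% of its speed; a pose out of reach is approached as far as the arm can. A call is refused whole if a number of a shift passes 6.25 or a number of a turn 10.7, either way. A call with a gripper value outside its range is refused whole. The fingers move at their own pace and stop on an object; "squeeze" is the grip in N (left out, the last holds). Time passes only in rows, so rows that do not move let the fingers close. It gives the time, the measured TCP pose, the force and the opening at its end, in the units of the state.
- read_state(): the state, without advancing time (a new reading comes with each control period).
- camera(name): name is "scene" or "top" or "wrist"; returns a dict with "image" (480x640x3 uint8, red, green, blue), "K" (3x3 intrinsics, pixels), "k1" (the pictures are not rectified: a ray, as slopes to the right and down, at radius r is drawn at 1 + k1 r^2 times it, then the intrinsics apply), "rvec" (rotation vector, rad) and "tvec" (3), from world to camera coordinates, as OpenCV has them. Camera axes: x right, y down, z forward; pixel columns grow to the right and rows downward; lengths in mm; the calibration is good to about 2 mm. A picture is of the moment at which its call begins. There is no depth.
- sign_off(): hands the job in, once; it reports no verdict.
Trained networks look in a picture, given as the dict that the camera call returned (one of the last four; its "shot" number tells which), for a name from the list of things; names that differ only in an ending like _2 or _b are one class to them, and where a whole thing is asked for, a point or a joint stands for the part that bears it (a point fixed in the world has none). Each returns a list of dicts, best first, with "conf" (0 to 1); they miss things now and then, are a little off and sometimes report something else, mostly with a low value. They report only what shows in the picture. A call takes as long as a camera call. They do not tell look-alikes from the thing itself.
- recognise(picture, name): "centre" ([x, y, z] in mm, in the coordinates of the camera as it stood for that picture, good to about 4 mm: the middle of the surface that is visible of it).
- regions_of(picture, name): "mask" (480x640 bool, what is visible of it).
The state is a dict: "clock": time; "joints": joint angles; "qd": joint speeds; "effort": joint torques, N m; "eef_pos": TCP position; "eef_rot": TCP orientation; "wrist_force": force on the tool from outside, world axes, zero at the start; "moment": the same for the moment, N m; "finger_gap": finger opening in mm.
Only numpy, scipy, OpenCV 4.12 (cv2) and the standard library are available. Lean on these libraries where they do the work, as an engineer would, in place of code of your own. Each camera call takes 0.05 s, during which the arm holds its last target.

## Working session

There is one attempt and no reset: what is moved stays moved. The work goes in short steps, Python scripts to look and compute and a tool call to move; the robot and the scene stay as the last step left them, time stands still between calls to the robot, and variables do not carry over. Pictures are saved under pics/ and viewed, and the job is handed in when it is done.

Besides the shell and the picture viewer there is one more tool, called in YAML: its name, and indented under it one key for each argument. jog_arm: Moves the arm, as the interface text tells. Its arguments: {"type":"object","properties":{"increments":{"type":"array"},"squeeze":{"type":"number"}},"required":["increments"]}

```bash
ls; mkdir -p pics; cat > h.py <<'E'
from cell import *
import numpy as np, cv2
from scipy.spatial.transform import Rotation as R
def ray(p,uv):
    K=p["K"];k1=p["k1"]
    x=(uv[0]-K[0][2])/K[0][0];y=(uv[1]-K[1][2])/K[1][1]
    u=cv2.undistortPoints(np.array([[uv]],float),np.array(K,float),np.array([k1,0,0,0,0.]))[0,0]
    Rm=cv2.Rodrigues(np.array(p["rvec"],float))[0];t=np.array(p["tvec"],float).ravel()
    return -Rm.T@t, Rm.T@np.array([u[0],u[1],1])
def onz(p,uv,z):
    c,d=ray(p,uv);return c+d*(z-c[2])/d[2]
def onplane(p,uv,pt,n):
    c,d=ray(p,uv);return c+d*(np.dot(pt-c,n)/np.dot(d,n))
def proj(p,X):
    return cv2.projectPoints(np.array(X,float).reshape(-1,3),np.array(p["rvec"],float),np.array(p["tvec"],float),np.array(p["K"],float),np.array([p["k1"],0,0,0,0.]))[0].reshape(-1,2)
def toworld(p,c):
    Rm=cv2.Rodrigues(np.array(p["rvec"],float))[0];return Rm.T@(np.array(c)-np.array(p["tvec"],float).ravel())
def save(p,n): cv2.imwrite("pics/"+n,cv2.cvtColor(p["image"],cv2.COLOR_RGB2BGR))
E
python3 - <<'E'
from h import *
np.set_printoptions(precision=1,suppress=True)
for n in ["scene","top"]:
    p=camera(n);save(p,n+"0.png");print(n,toworld(p,[0,0,0]),p["k1"])
    for o in ["weight_a","scrap_panel","mould","gentle_patch","steep_patch","marker_black","mix_cup_1","syringe","screwdriver","spring_clamp_1"]:
        print(o,[(toworld(p,d["centre"]),round(d["conf"],2)) for d in recognise(p,o)])
print(read_state())
E
```

```text
pics
scene [-185.5 -836.3  481.4] -0.0035763393209290516
weight_a [(array([546. , -69.9,  38. ]), 0.89), (array([ 718.9, -442.2,   19.5]), 0.61), (array([528.1,  97.9,  35.6]), 0.56)]
scrap_panel [(array([510.5, -33.8,  18.4]), 0.98), (array([ 327.2, -137.8,   16.4]), 0.72)]
mould [(array([ 564.1, -297.3,   35.4]), 0.76)]
gentle_patch [(array([ 517.4, -281. ,   34.9]), 0.78)]
steep_patch []
marker_black [(array([ 407.7, -301.2,   10.6]), 0.67)]
mix_cup_1 [(array([ 477.6, -511.7,   43.6]), 0.79)]
syringe [(array([ 624.6, -470.5,   13.9]), 0.67)]
screwdriver [(array([509.5, -31. ,  19.1]), 0.72), (array([ 329.1, -136.2,   18.2]), 0.57), (array([ 515.2, -279.5,   34.5]), 0.22)]
spring_clamp_1 []
top [ 403.4 -215.5 1160.5] -0.031058937222902244
weight_a [(array([556.5, -63.2,  30.4]), 0.88), (array([532.4, 102.9,  36.5]), 0.78), (array([542.1,  20.6,  38. ]), 0.64), (array([ 730.7, -427.6,   13.2]), 0.57)]
scrap_panel [(array([ 409.5, -285.2,   22. ]), 0.6), (array([590.7,  22.1,  18.3]), 0.51)]
mould [(array([ 568.3, -267.7,   42.9]), 0.71)]
gentle_patch [(array([ 520.2, -274.8,   37.2]), 0.59)]
steep_patch [(array([535.5, 106.4,  38.8]), 0.62), (array([ 616.7, -265.5,   67.6]), 0.57), (array([590.4,  23.7,  16.8]), 0.34)]
marker_black [(array([ 405.5, -285.2,   16.6]), 0.67)]
mix_cup_1 [(array([ 488.9, -505.3,   25.7]), 0.57)]
syringe [(array([ 636.5, -487.7,   18.9]), 0.83)]
screwdriver [(array([ 333.5, -131.9,   20. ]), 0.64)]
spring_clamp_1 [(array([ 361.1, -423.2,   18.5]), 0.72)]
{'clock': 1.1, 'joints': array([ 1.1,  0.3,  1.5, -0. ,  1.3, -0.1]), 'qd': array([ 0., -0., -0.,  0., -0., -0.]), 'effort': array([  0. , -53.2, -35.3,   0.1,   0. ,  -0. ]), 'eef_pos': array([229.2, 500. , 227.4]), 'eef_rot': array([-3.1,  0. ,  2.7]), 'wrist_force': array([ 0.2,  1. , -0.2]), 'moment': array([ 0., -0.,  0.]), 'finger_gap': 93.91261904830624}
```

View pics/top0.png

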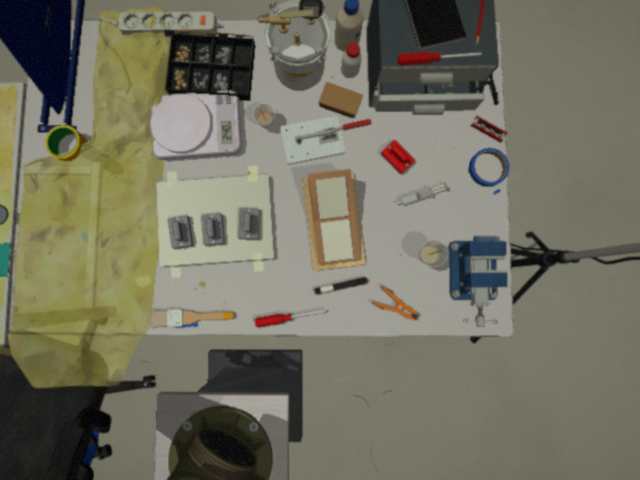

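View pics/scene0.png

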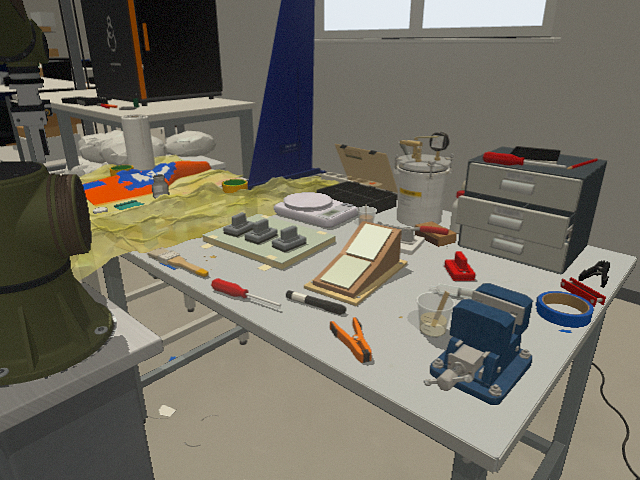

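```bash
python3 - <<'E'
import cv2
i=cv2.imread("pics/top0.png")
cv2.imwrite("pics/topz1.png",cv2.resize(i[165:285,150:280],None,fx=6,fy=5*1.0,interpolation=cv2.INTER_CUBIC)[:600])
cv2.imwrite("pics/topz2.png",cv2.resize(i[160:280,290:380],None,fx=5,fy=5,interpolation=cv2.INTER_CUBIC))
E
```

```text
(no output)
```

View pics/topz1.png

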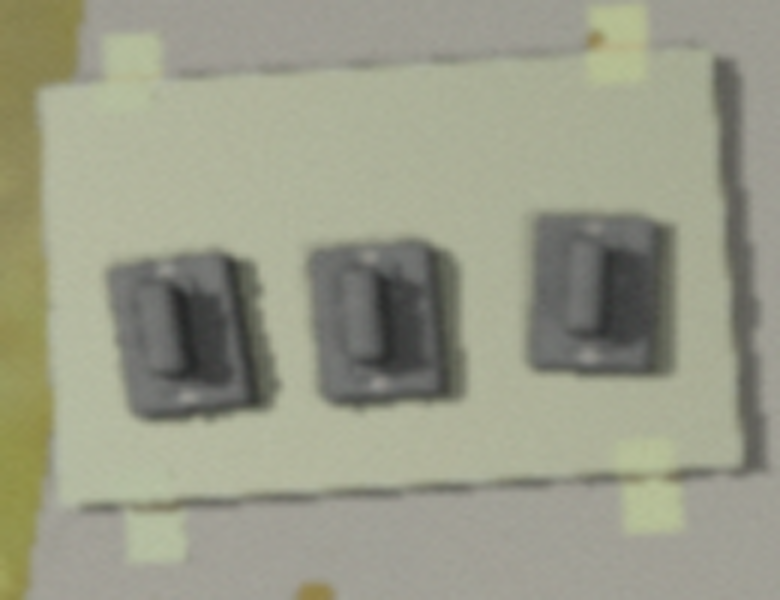

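View pics/topz2.png

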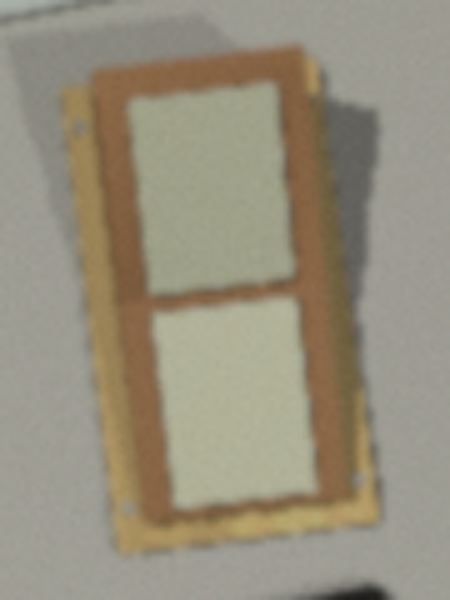

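```bash
python3 - <<'E'
import cv2
i=cv2.imread("pics/scene0.png")
cv2.imwrite("pics/sz1.png",cv2.resize(i[205:305,190:350],None,fx=5,fy=5,interpolation=cv2.INTER_CUBIC))
cv2.imwrite("pics/sz2.png",cv2.resize(i[215:305,300:420],None,fx=6,fy=6,interpolation=cv2.INTER_CUBIC))
E
```

```text
(no output)
```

View pics/sz1.png

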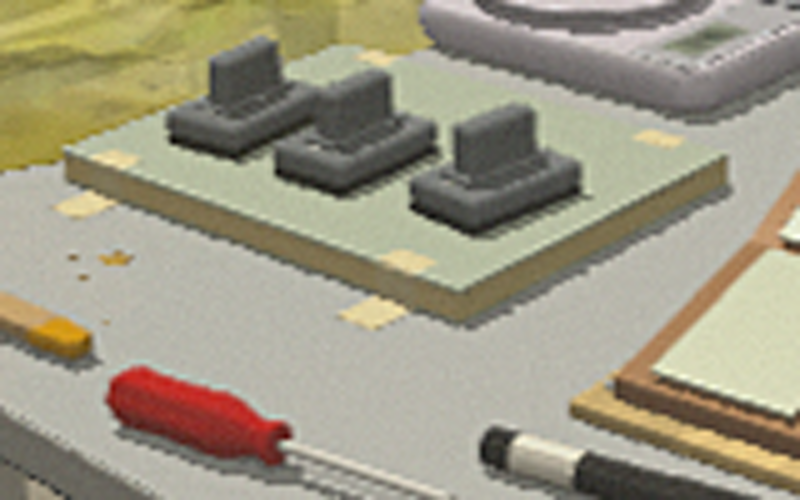

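View pics/sz2.png

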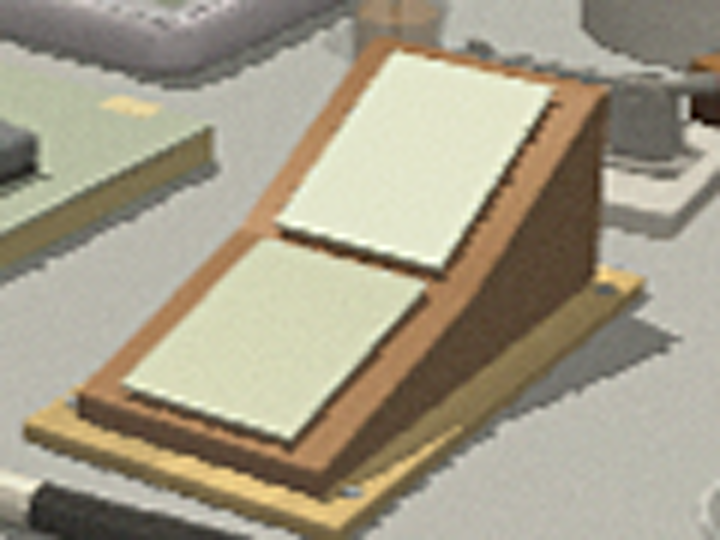

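```bash
cat > fit.py <<'E'
from h import *
from scipy.optimize import least_squares
np.set_printoptions(precision=2,suppress=True)
pt=camera("top");ps=camera("scene")
T=lambda a,o,f:(np.array(a,float)+.5)/f-.5+np.array(o)
top={'s':T([(128,98),(277,82),(296,275),(148,295)],(290,160),5),'g':T([(152,313),(297,297),(316,491),(174,509)],(290,160),5)}
sc={'s':T([(400,50),(555,90),(440,270),(277,225)],(300,215),6),'g':T([(262,235),(427,287),(293,440),(125,383)],(300,215),6)}
loc=np.array([(48,35,0),(48,-35,0),(-48,-35,0),(-48,35,0)],float)
def pts(c,yaw,pit): return (R.from_euler('z',yaw)*R.from_euler('y',-np.radians(pit))).apply(loc)+c
def res(v,cams):
    r=[]
    for k,c,pit in (('g',v[0:3],13),('s',v[3:6],26)):
        X=pts(c,v[6],pit)
        for p,d in cams: r.append((proj(p,X)-d[k]).ravel())
    return np.concatenate(r)
v0=[515,-280,30,610,-270,65,.1]
for cams in ([(pt,top),(ps,sc)],[(pt,top)],[(ps,sc)]):
    s=least_squares(res,v0,args=(cams,));print(s.x,np.sqrt(np.mean(s.fun**2)))
# panel & weights
f=lambda u,v:(150+(u+.5)/6-.5,165+(v+.5)/5-.5)
for n,q,z in (("panel",[(40,88),(713,50),(743,466),(62,504)],20),("w1base",[(108,267),(237,252),(262,404),(140,417)],38),("w2",[(307,246),(433,237),(447,394),(325,403)],38),("w3",[(530,213),(657,215),(658,374),(528,370)],38),
  ("r1",[(137,285),(173,280),(187,375),(154,380)],66),("r2",[(342,268),(379,266),(385,364),(352,366)],66),("r3",[(570,241),(604,241),(604,336),(569,335)],66)):
    P=np.array([onz(pt,f(*a),z) for a in q])
    e=(P[0]+P[1]-P[2]-P[3])/2; w=(P[0]+P[3]-P[1]-P[2])/2
    print(n,P.mean(0),"len",np.linalg.norm(e),np.linalg.norm(w),"yaw",np.degrees(np.arctan2(e[1],e[0])),np.degrees(np.arctan2(-w[0],w[1])))
g=lambda u,v:(190+(u+.5)/5-.5,205+(v+.5)/5-.5)
for n,q in (("r1",[(208,65),(268,37),(284,52),(222,80)]),("r2",[(315,98),(375,70),(394,79),(336,113)]),("r3",[(455,135),(520,103),(540,116),(474,150)]),):
    P=np.array([onz(ps,g(*a),66) for a in q]);print("scene",n,P.mean(0), P[1]-P[0])
print(read_state()['clock'])
E
python3 fit.py
```

```text
[ 519.93 -275.21   33.73  617.93 -262.62   67.67    0.13] 0.32317603561325753
[ 520.55 -275.67   28.7   617.76 -262.88   70.      0.13] 0.18794678361867706
[ 530.39 -266.68   26.98  621.88 -259.3    65.42    0.13] 0.3407750768644437
panel [570.6   24.01  20.  ] len 207.15928542789857 278.2609084473915 yaw 4.564146763586657 4.197969299665095
w1base [538.37 100.96  38.  ] len 74.69644785884645 50.975635591444096 yaw 10.897477065622505 7.999082596813046
w2 [546.11  23.99  38.  ] len 76.81555373009711 50.09281093421043 yaw 6.438773094052564 5.334901427993689
w3 [559.74 -62.43  38.  ] len 77.00722953958979 51.79833463584635 yaw 1.0096774892080622 -1.2910542640199774
r1 [537.25 102.58  66.  ] len 45.68877774317735 13.737357731702113 yaw 9.769292146018874 10.261154877034322
r2 [544.34  23.36  66.  ] len 46.695848035067165 13.77702624876502 yaw 5.515045894424448 4.268605178927876
r3 [558.   -63.66  66.  ] len 44.927075277873485 13.55786984007073 yaw 0.924985113637996 -0.6786722540524793
scene r1 [525.06  86.06  66.  ] [48.36 10.86  0.  ]
scene r2 [532.55   9.39  66.  ] [46.73  8.03  0.  ]
scene r3 [546.04 -77.97  66.  ] [50.72  7.13 -0.  ]
1.2
```

```bash
python3 - <<'E'
from h import *
np.set_printoptions(precision=1,suppress=True)
pt=camera("top");ps=camera("scene")
g=lambda u,v:(190+(u+.5)/5-.5,205+(v+.5)/5-.5)
f=lambda u,v:(150+(u+.5)/6-.5,165+(v+.5)/5-.5)
print("panel scene",[onz(ps,g(*a),20) for a in [(463,290),(65,152),(725,157)]])
print("panel top",[onz(pt,f(*a),20) for a in [(743,466),(62,504),(713,50)]])
# project estimated weights
yaws=[9.5,5.5,0.]
C=[(538,101.5),(545.5,23.7),(559,-63)]
im=cv2.resize(ps["image"][205:305,190:350],None,fx=5,fy=5,interpolation=cv2.INTER_CUBIC)
im2=cv2.resize(pt["image"][165:285,150:280],None,fx=6,fy=5,interpolation=cv2.INTER_CUBIC)
for c,y in zip(C,yaws):
  for (a,b,z) in ((38,25,20),(38,25,38),(23,8,66)):
    X=R.from_euler('z',y,degrees=True).apply(np.array([(a,b,0),(a,-b,0),(-a,-b,0),(-a,b,0)],float))+[c[0],c[1],z]
    q=((proj(ps,X)-[190,205]+.5)*5-.5).round().astype(np.int32);cv2.polylines(im,[q],True,(255,0,0),1)
    q=((proj(pt,X)-[150,165]+.5)*[6,5]-.5).round().astype(np.int32);cv2.polylines(im2,[q],True,(255,0,0),1)
cv2.imwrite("pics/ov1.png",im[:,:,::-1]);cv2.imwrite("pics/ov2.png",im2[:,:,::-1])
E
```

```text
panel scene [array([ 474.2, -127.1,   20. ]), array([450. , 145.6,  20. ]), array([ 675., -112.,   20.])]
panel top [array([ 477.5, -122.5,   20. ]), array([457.2, 154. ,  20. ]), array([ 684.1, -107. ,   20. ])]
```

View pics/ov1.png

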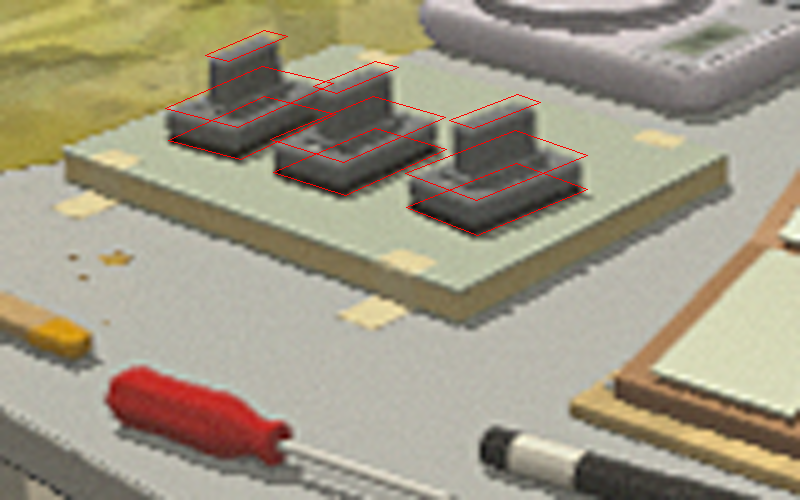

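View pics/ov2.png

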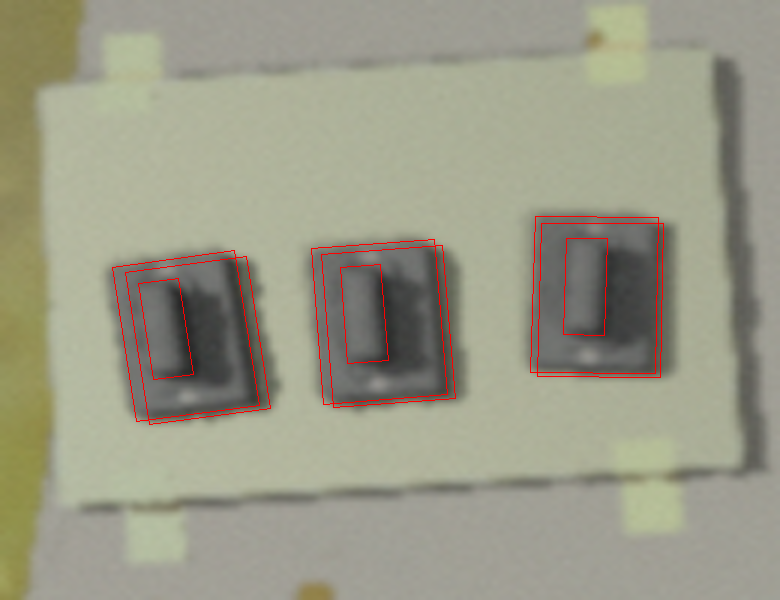

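```bash
cat >> h.py <<'E'
def down(yawdeg): return R.from_euler('z',yawdeg,degrees=True)*R.from_euler('x',np.pi)
def slope(yawdeg,pit): return R.from_euler('z',yawdeg,degrees=True)*R.from_euler('y',-pit,degrees=True)*R.from_euler('x',np.pi)
def plan(p0,R0,wps):
    """wps: (pos,Rot,grip_cm,n)"""
    p=np.array(p0,float);r=R0;out=[]
    for pos,Rt,g,n in wps:
        rel=(r.inv()*Rt).as_rotvec(); pstart=p.copy(); rs=r
        for i in range(1,n+1):
            tp=pstart+(np.array(pos)-pstart)*i/n; tr=rs*R.from_rotvec(rel*i/n)
            sh=np.round(r.inv().apply(tp-p)/10,2); w=np.round(np.degrees((r.inv()*tr).as_rotvec()),1)
            out.append([*map(float,sh),*map(float,w),g]); p=p+r.apply(sh*10); r=r*R.from_rotvec(np.radians(w))
    a=np.array(out);print("max",abs(a[:,:3]).max(),abs(a[:,3:6]).max(),len(out));print(str([[0 if x==0 else x for x in q] for q in out]).replace(' ',''))
    return p,r
def st():
    s=read_state();return s,np.array(s["eef_pos"]),R.from_euler('xyz',s["eef_rot"])
E
python3 - <<'E'
from h import *
s,p,r=st();print(r.as_matrix().round(2),s['eef_rot'])
print(plan(p,r,[([545,24,230],down(5.5),6,17)])[0])
E
```

```text
[[-0.91  0.42 -0.  ]
 [ 0.42  0.91 -0.  ]
 [ 0.   -0.   -1.  ]] [-3.14155513e+00 -2.01661140e-05  2.71183196e+00]
max 3.35 8.9 17
[[-2.86,-1.77,-0.02,0,0,8.8,6],[-3.09,-1.32,-0.01,0,0,8.8,6],[-3.26,-0.82,-0.02,0,0,8.8,6],[-3.34,-0.32,-0.01,0,0,8.9,6],[-3.35,0.21,-0.02,0,0,8.8,6],[-3.29,0.71,-0.01,0,0,8.8,6],[-3.13,1.21,-0.02,0,0,8.8,6],[-2.92,1.68,-0.01,0,0,8.8,6],[-2.62,2.1,-0.02,0,0,8.8,6],[-2.27,2.47,-0.01,0,0,8.9,6],[-1.86,2.8,-0.02,0,0,8.8,6],[-1.41,3.05,-0.01,0,0,8.8,6],[-0.93,3.23,-0.02,0,0,8.8,6],[-0.42,3.34,-0.01,0,0,8.8,6],[0.1,3.35,-0.02,0,0,8.8,6],[0.6,3.31,-0.01,0,0,8.9,6],[1.11,3.17,-0.02,0,0,8.8,6]]
[544.9722951   24.00459179 230.02897916]
```

jog_arm:
  increments:
    - [-2.9,-1.8,0,0,0,8.8,6]
    - [-3.1,-1.3,0,0,0,8.8,6]
    - [-3.3,-0.8,0,0,0,8.8,6]
    - [-3.3,-0.3,0,0,0,8.9,6]
    - [-3.3,0.2,0,0,0,8.8,6]
    - [-3.3,0.7,0,0,0,8.8,6]
    - [-3.1,1.2,0,0,0,8.8,6]
    - [-2.9,1.7,0,0,0,8.8,6]
    - [-2.6,2.1,0,0,0,8.8,6]
    - [-2.3,2.5,0,0,0,8.9,6]
    - [-1.9,2.8,0,0,0,8.8,6]
    - [-1.4,3.1,0,0,0,8.8,6]
    - [-0.9,3.2,0,0,0,8.8,6]
    - [-0.4,3.3,0,0,0,8.8,6]
    - [0.1,3.4,0,0,0,8.8,6]
    - [0.6,3.3,0,0,0,8.9,6]
    - [1.1,3.2,0,0,0,8.8,6]

```text
clock: 3.42
eef_pos: [546.5, 23.2, 227.5]
eef_rot: [-3.142, -0.0, 0.09]
wrist_force: [-0.3, -0.0, -0.1]
finger_gap: 60.1
```

```bash
python3 - <<'E'
from h import *
np.set_printoptions(precision=2,suppress=True)
p=camera("wrist");save(p,"w0.png");print(toworld(p,[0,0,0]),toworld(p,[0,0,1])-toworld(p,[0,0,0]))
print(read_state())
E
```

```text
[625.36  29.74 384.63] [-0.27 -0.02 -0.96]
{'clock': 3.475, 'joints': array([-0.03,  0.3 ,  1.53, -0.  ,  1.32,  1.46]), 'qd': array([ 0.05, -0.03,  0.04,  0.  , -0.01, -0.14]), 'effort': array([ 10.29, -56.  , -33.22,   0.83,   0.25,  -1.03]), 'eef_pos': array([547.93,  20.46, 227.28]), 'eef_rot': array([ 3.14, -0.  ,  0.08]), 'wrist_force': array([ 0.69, -2.22, -0.54]), 'moment': array([-0.13,  0.1 , -0.  ]), 'finger_gap': 59.99608591772788}
```

View pics/w0.png

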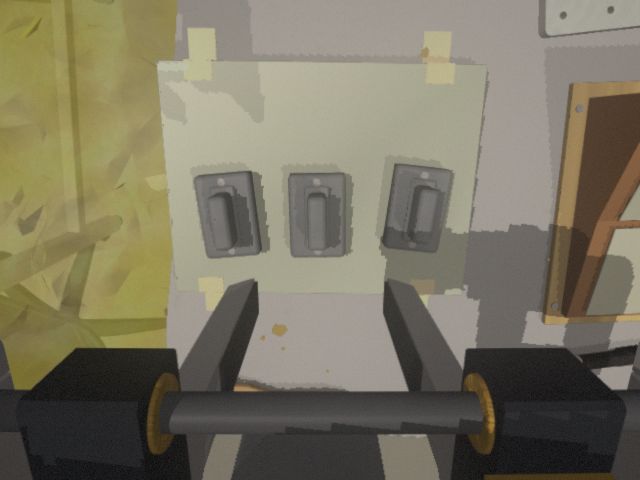

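```bash
python3 - <<'E'
from h import *
np.set_printoptions(precision=2,suppress=True)
p=camera("wrist")
import pickle;pickle.dump({k:p[k] for k in p},open("w0.pkl","wb"))
z=cv2.resize(p["image"][155:270,185:465],None,fx=2.8,fy=2.8,interpolation=cv2.INTER_CUBIC)
cv2.imwrite("pics/w0z.png",z[:,:,::-1])
s=read_state();print(s['eef_pos'],s['eef_rot'],s['wrist_force'],s['clock'])
E
```

```text
[546.94  22.04 227.1 ] [3.14 0.   0.09] [-0.18 -0.42  1.15] 3.525
```

View pics/w0z.png

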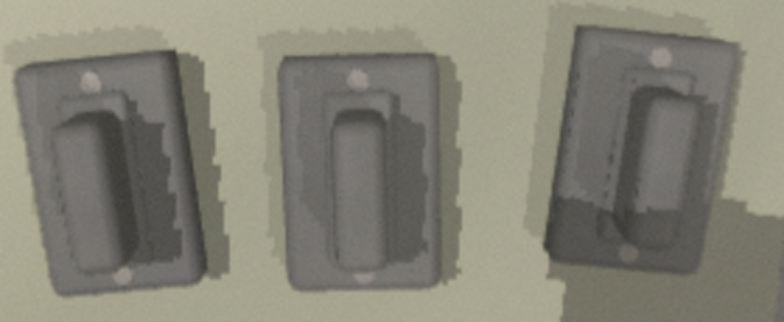

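```bash
python3 - <<'E'
from h import *
import pickle
np.set_printoptions(precision=2,suppress=True)
p=pickle.load(open("w0.pkl","rb"))
g=lambda u,v:(185+(u+.5)/2.8-.5,155+(v+.5)/2.8-.5)
C=[]
for q in ([(90,82),(122,276)],[(358,79),(363,277)],[(660,57),(627,252)]):
    P=np.array([onz(p,g(*a),38) for a in q]);d=P[0]-P[1];C.append((P.mean(0),np.degrees(np.arctan2(d[1],d[0]))));print(P.mean(0),np.linalg.norm(d),C[-1][1])
pt=camera("top")
im=cv2.resize(p["image"][155:270,185:465],None,fx=2.8,fy=2.8,interpolation=cv2.INTER_CUBIC)
for c,y in C:
  for (a,b,z) in ((38,25,20),(38,25,38),(23,8,66)):
    X=R.from_euler('z',y,degrees=True).apply(np.array([(a,b,0),(a,-b,0),(-a,-b,0),(-a,b,0)],float))+[c[0],c[1],z]
    q=((proj(p,X)-[185,155]+.5)*2.8-.5).round().astype(np.int32);cv2.polylines(im,[q],True,(255,0,0),1)
cv2.imwrite("pics/ov3.png",im[:,:,::-1])
E
```

```text
[540.99 104.98  38.  ] 62.53326735803045 10.133539141343453
[547.64  25.62  38.  ] 63.445673354639794 5.7655733526340525
[562.23 -61.55  38.  ] 62.20562544824495 -1.348782923934551
```

View pics/ov3.png

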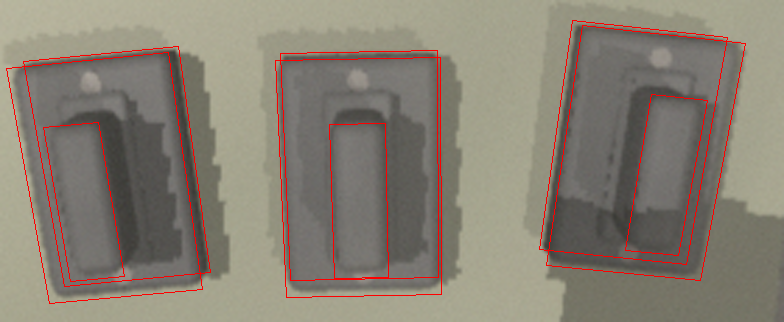

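```bash
cat >> h.py <<'E'
import pickle
def integ(p,r,rows):
    for q in rows:
        p=p+r.apply(np.array(q[:3])*10); r=r*R.from_rotvec(np.radians(q[3:6]))
    return p,r
E
python3 - <<'E'
from h import *
np.set_printoptions(precision=2,suppress=True)
rows=[[-2.9, -1.8, 0, 0, 0, 8.8, 6], [-3.1, -1.3, 0, 0, 0, 8.8, 6], [-3.3, -0.8, 0, 0, 0, 8.8, 6], [-3.3, -0.3, 0, 0, 0, 8.9, 6], [-3.3, 0.2, 0, 0, 0, 8.8, 6], [-3.3, 0.7, 0, 0, 0, 8.8, 6], [-3.1, 1.2, 0, 0, 0, 8.8, 6], [-2.9, 1.7, 0, 0, 0, 8.8, 6], [-2.6, 2.1, 0, 0, 0, 8.8, 6], [-2.3, 2.5, 0, 0, 0, 8.9, 6], [-1.9, 2.8, 0, 0, 0, 8.8, 6], [-1.4, 3.1, 0, 0, 0, 8.8, 6], [-0.9, 3.2, 0, 0, 0, 8.8, 6], [-0.4, 3.3, 0, 0, 0, 8.8, 6], [0.1, 3.4, 0, 0, 0, 8.8, 6], [0.6, 3.3, 0, 0, 0, 8.9, 6], [1.1, 3.2, 0, 0, 0, 8.8, 6]]
p,r=integ(np.array([229.175,499.968,227.446]),down(np.degrees(2.71183)),rows)
print(p,np.degrees(r.as_euler('xyz')))
s=st();print(s[1])
plan(p,r,[([547,24.5,120],down(5.6),4,3),([547,24.5,62],down(5.6),4,3)])
E
```

```text
[546.02  24.21 227.45] [180.     0.     5.48]
[546.26  23.31 227.09]
max 3.58 0.1 6
[[0.03,-0.01,3.58,0,0,0,4],[0.04,0,3.58,0,0,-0.1,4],[0.03,-0.01,3.58,0,0,0,4],[0,0,1.93,0,0,0,4],[0,0,1.94,0,0,0,4],[0,0,1.93,0,0,0,4]]
```

jog_arm:
  increments:
    - [0.1,0,3.5,0,0,0,4]
    - [0,0,3.5,0,0,0,4]
    - [0,0,3.5,0,0,0,4]
    - [0,0,3,0,0,0,4]
    - [0,0,2,0,0,0,4]
    - [0,0,1,0,0,0,4]
    - [0,0,0,0,0,0,4]
    - [0,0,0,0,0,0,4]
  squeeze: 25

```text
clock: 4.58
eef_pos: [547.4, 24.5, 63.4]
eef_rot: [3.141, -0.001, 0.096]
wrist_force: [0.4, 0.7, -0.3]
finger_gap: 39.9
```

```bash
python3 - <<'E'
from h import *
np.set_printoptions(precision=2,suppress=True)
p=camera("wrist");save(p,"w1.png")
s=read_state();print(s['eef_pos'],s['eef_rot'],s['wrist_force'],s['clock'])
E
```

```text
[547.39  24.43  63.37] [ 3.14 -0.    0.1 ] [0.76 0.07 0.5 ] 4.625
```

View pics/w1.png

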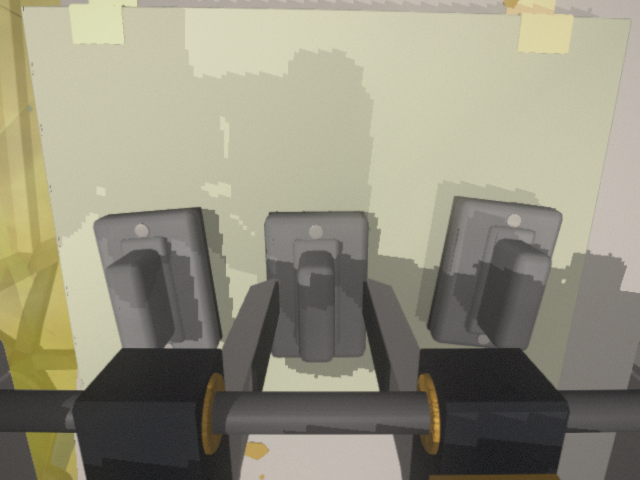

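jog_arm:
  increments:
    - [0,0,0,0,0,0,1.0]
    - [0,0,0,0,0,0,1.0]
    - [0,0,0,0,0,0,1.0]
    - [0,0,0,0,0,0,1.0]
  squeeze: 25

```text
clock: 5.12
eef_pos: [547.0, 24.3, 62.5]
eef_rot: [-3.142, -0.0, 0.096]
wrist_force: [0.6, 1.0, 0.3]
finger_gap: 15.6
```

jog_arm:
  increments:
    - [0,0,0.1,0,0,0,1.0]
    - [0,0,0.1,0,0,0,1.0]
    - [0,0,0,0,0,0,1.0]

```text
clock: 5.5
eef_pos: [547.1, 24.4, 60.7]
eef_rot: [-3.142, -0.0, 0.096]
wrist_force: [-2.4, 1.2, 6.0]
finger_gap: 15.9
```

jog_arm:
  increments:
    - [0.3,0,0,0,0,0,1.0]
    - [0.5,0,0,0,0,0,1.0]
    - [0.5,0,0,0,0,0,1.0]
    - [0.5,0,0,0,0,0,1.0]

```text
clock: 6.0
eef_pos: [564.8, 25.9, 60.6]
eef_rot: [3.141, 0.001, 0.096]
wrist_force: [-4.5, -0.5, 6.4]
finger_gap: 15.4
```

jog_arm:
  increments:
    - [0.5,0,0,0,0,0,1.0]
    - [0.5,0,0,0,0,0,1.0]

```text
clock: 6.25
eef_pos: [574.8, 26.8, 60.6]
eef_rot: [3.141, 0.001, 0.096]
wrist_force: [-3.7, -0.2, 6.3]
finger_gap: 15.5
```

jog_arm:
  increments:
    - [0.5,0,0,0,0,0,1.0]
    - [0.5,0,0,0,0,0,1.0]

```text
clock: 6.5
eef_pos: [584.7, 27.8, 60.6]
eef_rot: [3.141, 0.001, 0.096]
wrist_force: [-4.8, -0.2, 7.1]
finger_gap: 15.6
```

jog_arm:
  increments:
    - [0,0,0,0,0,0,1.0]
    - [0,0,0,0,0,0,1.0]
    - [0,0,0,0,0,0,1.0]

```text
clock: 6.88
eef_pos: [585.2, 27.8, 60.9]
eef_rot: [3.141, -0.001, 0.096]
wrist_force: [-1.6, -0.2, 5.4]
finger_gap: 15.7
```

jog_arm:
  increments:
    - [-0.3,0,0,0,0,0,1.0]
    - [-0.5,0,0,0,0,0,1.0]
    - [-0.5,0,0,0,0,0,1.0]
    - [-0.5,0,0,0,0,0,1.0]

```text
clock: 7.38
eef_pos: [567.4, 26.1, 61.0]
eef_rot: [3.141, -0.002, 0.096]
wrist_force: [3.6, 0.3, 5.4]
finger_gap: 15.6
```

jog_arm:
  increments:
    - [-0.5,0,0,0,0,0,1.0]
    - [-0.5,0,0,0,0,0,1.0]

```text
clock: 7.62
eef_pos: [557.4, 25.2, 61.0]
eef_rot: [3.141, -0.002, 0.096]
wrist_force: [4.1, 0.7, 5.3]
finger_gap: 15.3
```

jog_arm:
  increments:
    - [-0.5,0,0,0,0,0,1.0]
    - [-0.5,0,0,0,0,0,1.0]

```text
clock: 7.88
eef_pos: [547.4, 24.2, 61.0]
eef_rot: [3.141, -0.002, 0.095]
wrist_force: [5.1, 0.2, 4.8]
finger_gap: 15.9
```

```bash
python3 - <<'E'
from h import *
r=down(5.5)
p=plan(np.array([547.0,24.3,62.45]),r,[([548,20,120],down(5.5),4,2),([561,-62.5,120],down(-0.8),4,3),([561,-62.5,62.5],down(-.8),4,3)]);print(p)
E
```

```text
max 2.88 2.1 8
[[0.03,0.22,-2.88,0,0,0,4],[0.03,0.22,-2.88,0,0,0,4],[0.17,2.78,0,0,0,2.1,4],[0.27,2.77,0,0,0,2.1,4],[0.37,2.76,0.01,0,0,2.1,4],[0,0,1.92,0,0,0,4],[0,0,1.91,0,0,0,4],[0,0,1.92,0,0,0,4]]
(array([561.03889663, -62.53138126,  62.45      ]), Rotation.from_matrix(array([[ 9.99902524e-01, -1.39621803e-02,  1.17377194e-17],
                            [-1.39621803e-02, -9.99902524e-01, -1.21900877e-16],
                            [ 1.34385773e-17,  1.21725110e-16, -1.00000000e+00]])))
```

jog_arm:
  increments:
    - [0,0,-0.2,0,0,0,1.0]
    - [0,0,0,0,0,0,1.0]
    - [0,0,0,0,0,0,4]
    - [0,0,0,0,0,0,4]

```text
clock: 8.38
eef_pos: [546.8, 24.4, 62.1]
eef_rot: [-3.141, 0.001, 0.096]
wrist_force: [0.1, -0.2, 0.5]
finger_gap: 32.5
```

jog_arm:
  increments:
    - [0,0,-2.9,0,0,0,4]
    - [0,0,-2.9,0,0,0,4]
    - [0.2,2.9,0,0,0,2.1,4]
    - [0.3,2.9,0,0,0,2.1,4]
    - [0.4,2.9,0,0,0,2.1,4]
    - [0,0,0,0,0,0,4]
    - [0,0,2.3,0,0,0,4]
    - [0,0,2.3,0,0,0,4]
    - [0,0,1.2,0,0,0,4]
    - [0,0,0,0,0,0,4]
    - [0,0,0,0,0,0,4]

```text
clock: 9.75
eef_pos: [561.5, -61.9, 63.3]
eef_rot: [3.141, -0.001, -0.014]
wrist_force: [0.7, -0.4, 0.3]
finger_gap: 40.4
```

```bash
python3 - <<'E'
from h import *
np.set_printoptions(precision=2,suppress=True)
p=camera("wrist");save(p,"w2.png")
s=read_state();print(s['eef_pos'],s['eef_rot'],s['wrist_force'],s['clock'])
E
```

```text
[561.53 -61.97  63.33] [ 3.14 -0.   -0.01] [ 0.21 -0.41 -0.43] 9.8
```

View pics/w2.png

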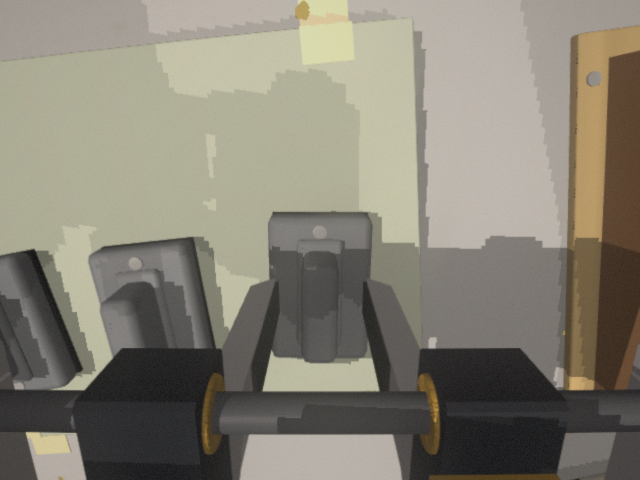

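jog_arm:
  increments:
    - [0,0,0,0,0,0,1.0]
    - [0,0,0,0,0,0,1.0]
    - [0,0,0,0,0,0,1.0]
    - [0,0,0.1,0,0,0,1.0]
    - [0,0,0.1,0,0,0,1.0]
    - [0,0,0,0,0,0,1.0]
  squeeze: 25

```text
clock: 10.55
eef_pos: [561.2, -62.1, 60.7]
eef_rot: [3.142, -0.0, -0.014]
wrist_force: [-1.7, 1.1, 6.2]
finger_gap: 15.6
```

jog_arm:
  increments:
    - [0.3,0,0,0,0,0,1.0]
    - [0.5,0,0,0,0,0,1.0]
    - [0.5,0,0,0,0,0,1.0]
    - [0.5,0,0,0,0,0,1.0]

```text
clock: 11.05
eef_pos: [578.6, -62.3, 60.5]
eef_rot: [-3.142, 0.002, -0.014]
wrist_force: [-7.2, 0.8, 6.5]
finger_gap: 15.8
```

jog_arm:
  increments:
    - [0.5,0,0,0,0,0,1.0]
    - [0.5,0,0,0,0,0,1.0]

```text
clock: 11.3
eef_pos: [588.6, -62.4, 60.5]
eef_rot: [-3.142, 0.002, -0.014]
wrist_force: [-7.8, 0.5, 6.6]
finger_gap: 15.7
```

jog_arm:
  increments:
    - [0.5,0,0,0,0,0,1.0]
    - [0.5,0,0,0,0,0,1.0]

```text
clock: 11.55
eef_pos: [598.6, -62.6, 60.5]
eef_rot: [-3.142, 0.002, -0.014]
wrist_force: [-6.9, 0.1, 7.1]
finger_gap: 15.5
```

jog_arm:
  increments:
    - [0,0,0,0,0,0,1.0]
    - [0,0,0,0,0,0,1.0]
    - [0,0,0,0,0,0,1.0]

```text
clock: 11.92
eef_pos: [599.1, -62.6, 60.7]
eef_rot: [3.142, 0.0, -0.014]
wrist_force: [-3.5, -0.2, 5.5]
finger_gap: 15.8
```

jog_arm:
  increments:
    - [-0.3,0,0,0,0,0,1.0]
    - [-0.5,0,0,0,0,0,1.0]
    - [-0.5,0,0,0,0,0,1.0]
    - [-0.5,0,0,0,0,0,1.0]

```text
clock: 12.42
eef_pos: [582.2, -62.5, 61.3]
eef_rot: [3.141, -0.004, -0.014]
wrist_force: [4.9, -0.2, 4.6]
finger_gap: 15.5
```

jog_arm:
  increments:
    - [-0.5,0,0,0,0,0,1.0]
    - [-0.5,0,0,0,0,0,1.0]

```text
clock: 12.68
eef_pos: [572.3, -62.3, 61.3]
eef_rot: [3.141, -0.004, -0.014]
wrist_force: [5.5, -0.2, 4.5]
finger_gap: 15.8
```

jog_arm:
  increments:
    - [-0.5,0,0,0,0,0,1.0]
    - [-0.5,0,0,0,0,0,1.0]

```text
clock: 12.92
eef_pos: [562.2, -62.2, 61.3]
eef_rot: [3.141, -0.004, -0.014]
wrist_force: [5.0, -0.9, 4.5]
finger_gap: 15.9
```

jog_arm:
  increments:
    - [0,0,-0.2,0,0,0,1.0]
    - [0,0,0,0,0,0,1.0]
    - [0,0,0,0,0,0,4]
    - [0,0,0,0,0,0,4]

```text
clock: 13.42
eef_pos: [560.8, -62.0, 62.1]
eef_rot: [-3.141, 0.001, -0.014]
wrist_force: [0.7, -0.7, -0.3]
finger_gap: 32.4
```

```bash
python3 - <<'E'
from h import *
p=plan(np.array([561.2,-62.5,62.4]),down(-.8),[([561,-62.5,120],down(-.8),4,2),([540,102.5,120],down(10),4,5),([540,102.5,62.5],down(10),4,3)]);print(p[0],read_state()['eef_pos'])
E
```

```text
max 3.33 2.2 10
[[-0.01,0,-2.88,0,0,0,4],[-0.01,0,-2.88,0,0,0,4],[-0.47,-3.29,0,0,0,-2.2,4],[-0.34,-3.31,0,0,0,-2.1,4],[-0.21,-3.32,0,0,0,-2.2,4],[-0.09,-3.33,0,0,0,-2.1,4],[0.03,-3.32,0,0,0,-2.2,4],[0,0,1.92,0,0,0,4],[0,0,1.91,0,0,0,4],[0,0,1.92,0,0,0,4]]
[540.01781828 102.46163668  62.5       ] [560.7998233  -62.01196501  62.09701914]
```

jog_arm:
  increments:
    - [0,0,-2.9,0,0,0,4]
    - [0,0,-2.9,0,0,0,4]
    - [-0.5,-3.3,0,0,0,-2.2,4]
    - [-0.3,-3.3,0,0,0,-2.1,4]
    - [-0.2,-3.3,0,0,0,-2.2,4]
    - [-0.1,-3.3,0,0,0,-2.1,4]
    - [0,-3.3,0,0,0,-2.2,4]
    - [0,0,0,0,0,0,4]
    - [0,0,2.3,0,0,0,4]
    - [0,0,2.3,0,0,0,4]
    - [0,0,1.2,0,0,0,4]
    - [0,0,0,0,0,0,4]
    - [0,0,0,0,0,0,4]

```text
clock: 15.05
eef_pos: [540.5, 102.0, 63.2]
eef_rot: [3.141, -0.001, 0.174]
wrist_force: [0.3, -0.2, 0.5]
finger_gap: 39.7
```

```bash
python3 - <<'E'
from h import *
np.set_printoptions(precision=2,suppress=True)
p=camera("wrist");save(p,"w3.png")
s=read_state();print(s['eef_pos'],s['eef_rot'],s['wrist_force'],s['clock'])
E
```

```text
[540.55 102.08  63.32] [ 3.14 -0.    0.17] [ 0.08 -0.06 -0.61] 15.1
```

View pics/w3.png

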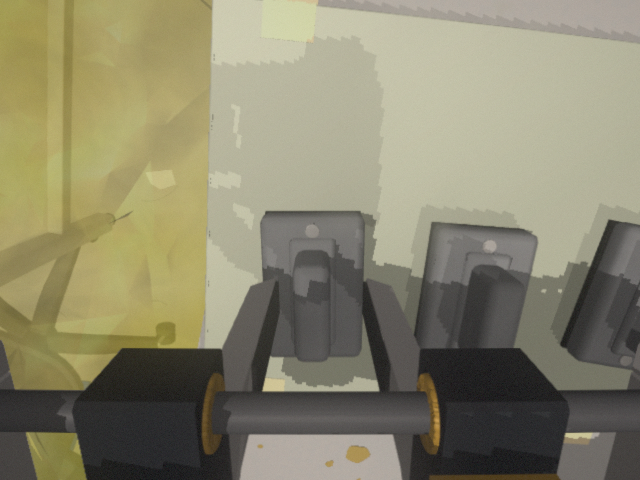

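jog_arm:
  increments:
    - [0,-0.2,0,0,0,0,1.0]
    - [0,0,0,0,0,0,1.0]
    - [0,0,0,0,0,0,1.0]
    - [0,0,0.1,0,0,0,1.0]
    - [0,0,0.1,0,0,0,1.0]
    - [0,0,0,0,0,0,1.0]
  squeeze: 25

```text
clock: 15.85
eef_pos: [539.8, 104.3, 60.7]
eef_rot: [-3.141, -0.0, 0.174]
wrist_force: [-2.0, 2.2, 6.1]
finger_gap: 15.6
```

jog_arm:
  increments:
    - [0.3,0,0,0,0,0,1.0]
    - [0.5,0,0,0,0,0,1.0]
    - [0.5,0,0,0,0,0,1.0]
    - [0.5,0,0,0,0,0,1.0]

```text
clock: 16.35
eef_pos: [557.6, 107.2, 60.7]
eef_rot: [3.141, -0.0, 0.174]
wrist_force: [-3.3, -0.6, 5.7]
finger_gap: 15.8
```

jog_arm:
  increments:
    - [0.5,0,0,0,0,0,1.0]
    - [0.5,0,0,0,0,0,1.0]

```text
clock: 16.6
eef_pos: [567.5, 108.9, 60.7]
eef_rot: [3.141, -0.0, 0.174]
wrist_force: [-3.1, 0.1, 6.0]
finger_gap: 16.0
```

jog_arm:
  increments:
    - [0.5,0,0,0,0,0,1.0]
    - [0.5,0,0,0,0,0,1.0]

```text
clock: 16.85
eef_pos: [577.3, 110.7, 60.7]
eef_rot: [3.141, 0.0, 0.174]
wrist_force: [-2.7, -0.9, 6.4]
finger_gap: 15.7
```

jog_arm:
  increments:
    - [0,0,0,0,0,0,1.0]
    - [0,0,0,0,0,0,1.0]
    - [0,0,0,0,0,0,1.0]

```text
clock: 17.23
eef_pos: [577.8, 110.7, 61.0]
eef_rot: [3.141, -0.002, 0.174]
wrist_force: [1.7, 0.3, 4.8]
finger_gap: 15.9
```

jog_arm:
  increments:
    - [-0.3,0,0,0,0,0,1.0]
    - [-0.5,0,0,0,0,0,1.0]
    - [-0.5,0,0,0,0,0,1.0]
    - [-0.5,0,0,0,0,0,1.0]

```text
clock: 17.73
eef_pos: [559.9, 107.6, 61.0]
eef_rot: [3.141, -0.002, 0.174]
wrist_force: [2.1, 0.9, 4.8]
finger_gap: 15.9
```

jog_arm:
  increments:
    - [-0.5,0,0,0,0,0,1.0]
    - [-0.5,0,0,0,0,0,1.0]

```text
clock: 17.98
eef_pos: [550.0, 105.8, 61.0]
eef_rot: [3.141, -0.002, 0.174]
wrist_force: [2.4, 1.0, 4.2]
finger_gap: 15.6
```

jog_arm:
  increments:
    - [-0.5,0,0,0,0,0,1.0]
    - [-0.5,0,0,0,0,0,1.0]

```text
clock: 18.23
eef_pos: [540.2, 104.1, 61.0]
eef_rot: [3.141, -0.002, 0.174]
wrist_force: [3.0, -0.0, 5.0]
finger_gap: 15.8
```

jog_arm:
  increments:
    - [0,0,-0.2,0,0,0,1.0]
    - [0,0,0,0,0,0,1.0]
    - [0,0,0,0,0,0,4]
    - [0,0,0,0,0,0,4]

```text
clock: 18.73
eef_pos: [539.6, 104.2, 62.2]
eef_rot: [-3.142, 0.001, 0.174]
wrist_force: [-0.4, 0.6, 0.4]
finger_gap: 32.2
```

jog_arm:
  increments:
    - [0,0,0,0,0,0,1.0]
    - [0,0,0,0,0,0,1.0]
    - [0,0,0.05,0,0,0,1.0]
    - [0.3,0,0,0,0,0,1.0]
    - [0.5,0,0,0,0,0,1.0]
    - [0.5,0,0,0,0,0,1.0]

```text
clock: 19.48
eef_pos: [552.9, 106.5, 62.0]
eef_rot: [3.142, -0.0, 0.174]
wrist_force: [-0.9, -0.4, 2.4]
finger_gap: 15.8
```

jog_arm:
  increments:
    - [0.5,0,0,0,0,0,1.0]

```text
clock: 19.6
eef_pos: [557.8, 107.3, 61.9]
eef_rot: [3.142, -0.0, 0.174]
wrist_force: [-1.8, -0.3, 1.1]
finger_gap: 15.6
```

jog_arm:
  increments:
    - [0.5,0,0,0,0,0,1.0]

```text
clock: 19.73
eef_pos: [562.7, 108.2, 61.9]
eef_rot: [3.142, 0.0, 0.174]
wrist_force: [-1.5, -0.2, 0.7]
finger_gap: 15.9
```

jog_arm:
  increments:
    - [0.5,0,0,0,0,0,1.0]

```text
clock: 19.85
eef_pos: [567.7, 109.0, 62.0]
eef_rot: [-3.142, -0.0, 0.174]
wrist_force: [-0.7, -1.0, 2.1]
finger_gap: 16.0
```

jog_arm:
  increments:
    - [0.5,0,0,0,0,0,1.0]

```text
clock: 19.98
eef_pos: [572.5, 109.9, 61.9]
eef_rot: [3.142, 0.0, 0.174]
wrist_force: [-0.6, 0.1, 1.3]
finger_gap: 15.7
```

jog_arm:
  increments:
    - [0,0,0,0,0,0,1.0]
    - [-0.3,0,0,0,0,0,1.0]
    - [-0.5,0,0,0,0,0,1.0]
    - [-0.5,0,0,0,0,0,1.0]

```text
clock: 20.48
eef_pos: [559.0, 107.5, 62.0]
eef_rot: [3.142, -0.0, 0.174]
wrist_force: [2.0, -0.3, 1.2]
finger_gap: 16.1
```

jog_arm:
  increments:
    - [-0.5,0,0,0,0,0,1.0]

```text
clock: 20.6
eef_pos: [554.1, 106.7, 62.0]
eef_rot: [-3.142, -0.0, 0.174]
wrist_force: [1.3, 0.6, 0.6]
finger_gap: 16.2
```

jog_arm:
  increments:
    - [-0.5,0,0,0,0,0,1.0]

```text
clock: 20.72
eef_pos: [549.2, 105.8, 62.0]
eef_rot: [3.142, -0.0, 0.174]
wrist_force: [1.8, 0.1, 1.7]
finger_gap: 15.6
```

jog_arm:
  increments:
    - [-0.5,0,0,0,0,0,1.0]

```text
clock: 20.85
eef_pos: [544.3, 104.9, 62.0]
eef_rot: [3.142, -0.0, 0.174]
wrist_force: [2.3, 0.7, 1.2]
finger_gap: 15.6
```

jog_arm:
  increments:
    - [-0.5,0,0,0,0,0,1.0]

```text
clock: 20.98
eef_pos: [539.4, 104.1, 62.0]
eef_rot: [3.142, -0.0, 0.174]
wrist_force: [0.5, -0.6, 1.1]
finger_gap: 15.8
```

jog_arm:
  increments:
    - [0,0,-0.05,0,0,0,1.0]
    - [0,0,0,0,0,0,1.0]
    - [0,0,0,0,0,0,4]
    - [0,0,0,0,0,0,4]

```text
clock: 21.48
eef_pos: [539.8, 104.2, 62.4]
eef_rot: [3.142, 0.0, 0.174]
wrist_force: [0.1, 0.5, 0.2]
finger_gap: 32.2
```

```bash
python3 - <<'E'
from h import *
s=read_state();print(s['eef_pos'],s['wrist_force'])
p=plan(np.array([539.6,104.4,62.4]),down(10),[([539.6,104.4,120],down(10),4,2),([547,24.5,120],down(5.5),4,3),([547,24.5,62.4],down(5.5),4,3)]);print(p[0])
E
```

```text
[539.7888049  104.15340354  62.38545811] [0.13836252 0.48240711 0.20262818]
max 2.88 1.5 8
[[0,0,-2.88,0,0,0,4],[0,0,-2.88,0,0,0,4],[-0.22,2.67,0,0,0,1.5,4],[-0.15,2.67,0,0,0,1.5,4],[-0.08,2.67,0,0,0,1.5,4],[0,0,1.92,0,0,0,4],[0,0,1.92,0,0,0,4],[0,0,1.92,0,0,0,4]]
[546.99269132  24.49669161  62.4       ]
```

jog_arm:
  increments:
    - [0,0,-2.9,0,0,0,4]
    - [0,0,-2.9,0,0,0,4]
    - [-0.2,2.7,0,0,0,1.5,4]
    - [-0.2,2.7,0,0,0,1.5,4]
    - [-0.1,2.6,0,0,0,1.5,4]
    - [0,0,0,0,0,0,4]
    - [0,0,2.3,0,0,0,4]
    - [0,0,2.3,0,0,0,4]
    - [0,0,1.2,0,0,0,4]
    - [0,0,0,0,0,0,4]
    - [0,0,0,0,0,0,1]
    - [0,0,0,0,0,0,1]
    - [0,0,0,0,0,0,1]
    - [0,0,0.05,0,0,0,1.0]
    - [0,0,0,0,0,0,1]

```text
clock: 23.35
eef_pos: [546.8, 24.3, 62.2]
eef_rot: [3.142, -0.001, 0.096]
wrist_force: [0.5, 0.4, 2.5]
finger_gap: 15.7
```

jog_arm:
  increments:
    - [0.3,0,0,0,0,0,1.0]
    - [0.5,0,0,0,0,0,1.0]
    - [0.5,0,0,0,0,0,1.0]

```text
clock: 23.72
eef_pos: [559.8, 25.5, 61.9]
eef_rot: [3.142, 0.0, 0.095]
wrist_force: [-3.5, -0.0, 2.7]
finger_gap: 15.6
```

jog_arm:
  increments:
    - [0.5,0,0,0,0,0,1.0]

```text
clock: 23.85
eef_pos: [564.8, 26.0, 61.9]
eef_rot: [3.142, 0.0, 0.096]
wrist_force: [-2.7, -0.1, 4.2]
finger_gap: 15.8
```

jog_arm:
  increments:
    - [0.5,0,0,0,0,0,1.0]

```text
clock: 23.98
eef_pos: [569.8, 26.5, 61.9]
eef_rot: [3.142, 0.0, 0.096]
wrist_force: [-3.5, -1.3, 3.5]
finger_gap: 15.7
```

jog_arm:
  increments:
    - [0.5,0,0,0,0,0,1.0]

```text
clock: 24.1
eef_pos: [574.8, 27.0, 61.9]
eef_rot: [3.142, 0.0, 0.096]
wrist_force: [-2.1, -1.2, 2.9]
finger_gap: 15.8
```

jog_arm:
  increments:
    - [0.5,0,0,0,0,0,1.0]

```text
clock: 24.22
eef_pos: [579.8, 27.5, 61.9]
eef_rot: [-3.142, 0.0, 0.096]
wrist_force: [-3.5, -1.0, 3.0]
finger_gap: 15.8
```

jog_arm:
  increments:
    - [0,0,0,0,0,0,1.0]
    - [-0.3,0,0,0,0,0,1.0]
    - [-0.5,0,0,0,0,0,1.0]
    - [-0.5,0,0,0,0,0,1.0]

```text
clock: 24.72
eef_pos: [566.2, 26.2, 62.1]
eef_rot: [3.142, -0.001, 0.096]
wrist_force: [2.0, -0.2, 3.1]
finger_gap: 15.9
```

jog_arm:
  increments:
    - [-0.5,0,0,0,0,0,1.0]

```text
clock: 24.85
eef_pos: [561.2, 25.7, 62.1]
eef_rot: [3.142, -0.0, 0.096]
wrist_force: [2.2, 0.2, 2.2]
finger_gap: 15.6
```

jog_arm:
  increments:
    - [-0.5,0,0,0,0,0,1.0]

```text
clock: 24.98
eef_pos: [556.2, 25.2, 62.0]
eef_rot: [3.142, -0.0, 0.096]
wrist_force: [2.6, -0.4, 4.2]
finger_gap: 15.8
```

jog_arm:
  increments:
    - [-0.5,0,0,0,0,0,1.0]

```text
clock: 25.1
eef_pos: [551.3, 24.7, 62.0]
eef_rot: [3.142, -0.0, 0.095]
wrist_force: [3.7, 1.1, 2.1]
finger_gap: 15.8
```

jog_arm:
  increments:
    - [-0.5,0,0,0,0,0,1.0]

```text
clock: 25.22
eef_pos: [546.3, 24.3, 62.0]
eef_rot: [3.142, -0.0, 0.096]
wrist_force: [3.3, 0.8, 3.5]
finger_gap: 15.5
```

jog_arm:
  increments:
    - [0,0,-0.05,0,0,0,1.0]
    - [0,0,0,0,0,0,1.0]
    - [0,0,0,0,0,0,4]
    - [0,0,0,0,0,0,4]

```text
clock: 25.72
eef_pos: [546.5, 24.3, 62.2]
eef_rot: [-3.142, 0.0, 0.096]
wrist_force: [-0.7, 0.2, 0.2]
finger_gap: 32.3
```

jog_arm:
  increments:
    - [0,0,-2.9,0,0,0,4]
    - [0,0,-2.9,0,0,0,4]
    - [0.2,2.9,0,0,0,2.1,4]
    - [0.3,2.9,0,0,0,2.1,4]
    - [0.4,3.0,0,0,0,2.1,4]
    - [0,0,0,0,0,0,4]
    - [0,0,2.3,0,0,0,4]
    - [0,0,2.3,0,0,0,4]
    - [0,0,1.2,0,0,0,4]
    - [0,0,0,0,0,0,4]
    - [0,0,0,0,0,0,4]

```text
clock: 27.1
eef_pos: [561.2, -62.9, 63.3]
eef_rot: [3.141, -0.001, -0.014]
wrist_force: [0.6, -1.1, -0.0]
finger_gap: 39.9
```

```bash
python3 - <<'E'
from h import *
np.set_printoptions(precision=2,suppress=True)
p=camera("wrist");save(p,"w4.png");pickle.dump(p,open("w4.pkl","wb"))
s=read_state();print(s['eef_pos'],s['eef_rot'],s['wrist_force'],s['clock'])
pickle.dump((s['eef_pos'],s['eef_rot']),open("w4s.pkl","wb"))
E
```

```text
[561.17 -63.    63.35] [ 3.14 -0.   -0.01] [ 0.53 -0.08  0.19] 27.15
```

View pics/w4.png

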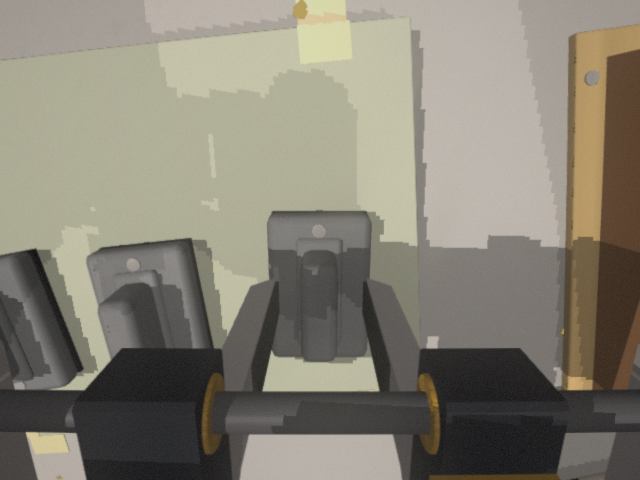

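```bash
python3 - <<'E'
from h import *
np.set_printoptions(precision=2,suppress=True)
p=pickle.load(open("w4.pkl","rb"));P,E=pickle.load(open("w4s.pkl","rb"))
r=R.from_euler('xyz',E)
print("cam in tool",r.inv().apply(toworld(p,[0,0,0])-P))
for z in (36,38):
  for uv in ((319,231),(271,211),(369,211),(301.5,252),(336.5,252)):
    print(z,uv,r.inv().apply(onz(p,uv,z)-P))
for z in (20,18):print([onz(p,uv,z) for uv in ((410,18),)])
E
```

```text
cam in tool [  79.17    0.56 -157.04]
36 (319, 231) [31.32 -0.05 27.39]
36 (271, 211) [ 40.91 -22.31  27.4 ]
36 (369, 211) [40.9  23.17 27.41]
36 (301.5, 252) [20.98 -8.41 27.38]
36 (336.5, 252) [20.97  8.29 27.38]
38 (319, 231) [31.84 -0.04 25.4 ]
38 (271, 211) [ 41.33 -22.06  25.4 ]
38 (369, 211) [41.31 22.92 25.41]
38 (301.5, 252) [21.61 -8.31 25.38]
38 (336.5, 252) [21.6   8.21 25.38]
[array([ 686.55, -105.65,   20.  ])]
[array([ 687.02, -106.06,   18.  ])]
```

jog_arm:
  increments:
    - [0,0,0,0,0,0,1]
    - [0,0,0,0,0,0,1]
    - [0,0,0,0,0,0,1]
    - [0,0,0,0,0,0,1]
  squeeze: 30

```text
clock: 27.65
eef_pos: [560.8, -63.1, 62.5]
eef_rot: [-3.142, -0.0, -0.014]
wrist_force: [0.3, 0.2, 1.1]
finger_gap: 15.5
```

jog_arm:
  increments:
    - [0,0,-0.5,0,0,0,1]
    - [0,0,-1,0,0,0,1]
    - [0,0,-2,0,0,0,1]
    - [0,0,-3,0,0,0,1]
    - [0,0,-3,0,0,0,1]
    - [0,0,0,0,0,0,1]
    - [0,0,0,0,0,0,1]

```text
clock: 28.52
eef_pos: [560.2, -63.0, 156.4]
eef_rot: [-3.141, 0.001, -0.014]
wrist_force: [-0.5, -1.2, -3.6]
finger_gap: 16.1
```

```bash
python3 - <<'E'
from h import *
np.set_printoptions(precision=2,suppress=True)
p=camera("wrist");save(p,"w5.png");pickle.dump(p,open("w5.pkl","wb"))
s=read_state();print(s['eef_pos'],s['eef_rot'],s['wrist_force'],s['clock'])
pickle.dump((s['eef_pos'],s['eef_rot']),open("w5s.pkl","wb"))
E
```

```text
[560.12 -62.96 156.03] [-3.14  0.   -0.01] [-0.05 -0.34 -3.03] 28.575
```

View pics/w5.png

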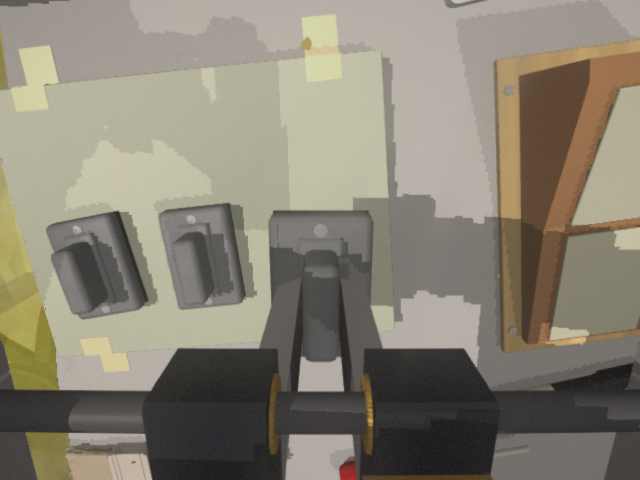

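```bash
cat > tgt.py <<'E'
from h import *
YAW=np.degrees(0.13)
S=np.array([617.9,-262.7,67.7]);G=np.array([520.0,-275.3,33.3])
def tcp(C,pit,h,ox=0.3,hh=42.4):
    r=slope(YAW,pit); n=-r.apply([0,0,1]); return C+n*(hh+h)-r.apply([ox,0,0]), r
E
python3 - <<'E'
from tgt import *
c=np.array([560.7,-62.9,157.4]);r0=down(-.8)
a,r=tcp(S,26,80);b,_=tcp(S,26,25)
print(a,b)
print(plan(c,r0,[(a,r,1,6)])); print(plan(a,r,[(b,r,1,2)]))
E
```

```text
[ 564.42876899 -269.69068533  177.58087992] [ 588.33573583 -266.56515261  128.14720738]
max 3.45 4.4 6
[[0.11,3.45,-0.34,0.3,4.3,-1.4,1],[0.05,3.44,-0.34,0.3,4.4,-1.3,1],[0,3.45,-0.37,0.3,4.3,-1.4,1],[-0.05,3.44,-0.38,0.3,4.3,-1.3,1],[-0.11,3.43,-0.41,0.4,4.3,-1.3,1],[-0.14,3.44,-0.44,0.3,4.4,-1.4,1]]
(array([ 564.48747361, -269.72055474,  177.56995674]), Rotation.from_matrix(array([[ 8.90882665e-01,  1.29824848e-01,  4.35285637e-01],
                            [ 1.16415333e-01, -9.91536806e-01,  5.74650556e-02],
                            [ 4.39062122e-01, -5.20699752e-04, -8.98456555e-01]])))
max 2.75 0.0 2
[[0,0,2.75,0,0,0,1],[0,0,2.75,0,0,0,1]]
(array([ 588.33573583, -266.56515261,  128.14720738]), Rotation.from_matrix(array([[ 8.91209927e-01,  1.29634143e-01,  4.34672124e-01],
                            [ 1.16514396e-01, -9.91561894e-01,  5.68278678e-02],
                            [ 4.38371147e-01,  1.07552856e-16, -8.98794046e-01]])))
```

jog_arm:
  increments:
    - [0.1,3.5,-0.3,0.3,4.3,-1.4,1]
    - [0,3.4,-0.3,0.3,4.4,-1.3,1]
    - [0,3.4,-0.4,0.3,4.3,-1.4,1]
    - [0,3.4,-0.4,0.3,4.3,-1.3,1]
    - [-0.1,3.4,-0.4,0.4,4.3,-1.3,1]
    - [-0.1,3.4,-0.4,0.3,4.4,-1.4,1]
    - [0,0,2,0,0,0,1]
    - [0,0,2,0,0,0,1]
    - [0,0,1.5,0,0,0,1]
    - [0,0,0,0,0,0,1]
    - [0,0,0,0,0,0,1]
    - [0,0,0,0,0,0,1]

```text
clock: 30.08
eef_pos: [588.9, -265.2, 128.5]
eef_rot: [3.141, -0.455, 0.13]
wrist_force: [0.1, 0.1, -3.7]
finger_gap: 15.4
```

```bash
python3 - <<'E'
from tgt import *
np.set_printoptions(precision=2,suppress=True)
p=camera("wrist");save(p,"w6.png");pickle.dump(p,open("w6.pkl","wb"))
s=read_state();print(s['eef_pos'],s['eef_rot'],s['wrist_force'],s['clock'],s['joints'])
pickle.dump((s['eef_pos'],s['eef_rot']),open("w6s.pkl","wb"))
r=R.from_euler('xyz',s['eef_rot']);t=slope(YAW,26)
print("rot err deg (tool)",np.degrees((r.inv()*t).as_rotvec()), "S in tool",r.inv().apply(S-s['eef_pos']))
E
```

```text
[ 588.83 -265.24  128.43] [ 3.14 -0.46  0.13] [-0.13  0.29 -2.49] 30.125 [-0.59  0.45  1.63  0.43  0.76  0.58]
rot err deg (tool) [ 0.02 -0.09 -0.01] S in tool [-0.53  1.23 67.36]
```

View pics/w6.png

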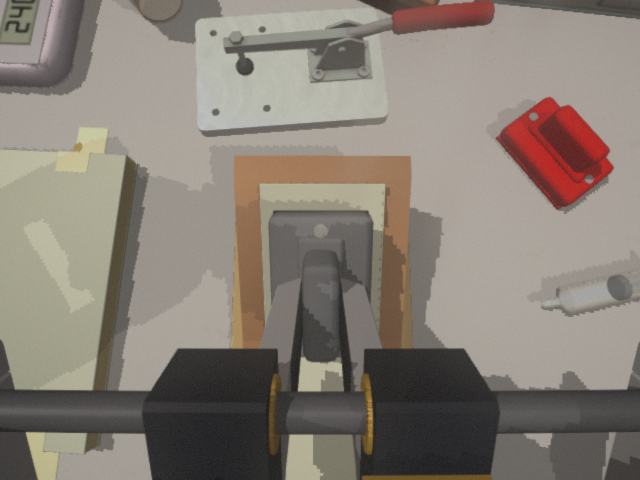

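```bash
python3 - <<'E'
from tgt import *
np.set_printoptions(precision=2,suppress=True)
p=pickle.load(open("w6.pkl","rb"));P,E=pickle.load(open("w6s.pkl","rb"));r=R.from_euler('xyz',E)
n=r.apply([0,0,1])
def tl(uv,z): return r.inv().apply(onplane(p,uv,P+n*z,n)-P)
for z in (64,67.4,70):
    print(z,[tl(u,z) for u in ((259,184),(386,184),(383,290),(235,156),(411,156))])
print([tl(u,z) for u,z in (((320.5,231),24.4),((270,212),26),((372,212),26))])
i=p["image"][145:365,220:430];cv2.imwrite("pics/w6z.png",cv2.resize(i,None,fx=2.7,fy=2.7,interpolation=cv2.INTER_CUBIC)[:,:,::-1])
E
```

```text
64 [array([ 48.27, -32.87,  64.  ]), array([48.28, 36.58, 64.  ]), array([-14.14,  37.57,  64.  ]), array([ 63.35, -45.18,  64.  ]), array([63.37, 49.39, 64.  ])]
67.4 [array([ 47.8 , -33.38,  67.4 ]), array([47.81, 37.14, 67.4 ]), array([-15.57,  38.14,  67.4 ]), array([ 63.1 , -45.88,  67.4 ]), array([63.13, 50.14, 67.4 ])]
70 [array([ 47.43, -33.77,  70.  ]), array([47.45, 37.56, 70.  ]), array([-16.66,  38.57,  70.  ]), array([ 62.92, -46.42,  70.  ]), array([62.94, 50.72, 70.  ])]
[array([32.  ,  0.73, 24.4 ]), array([ 40.63, -22.57,  26.  ]), array([40.64, 24.49, 26.  ])]
```

View pics/w6z.png

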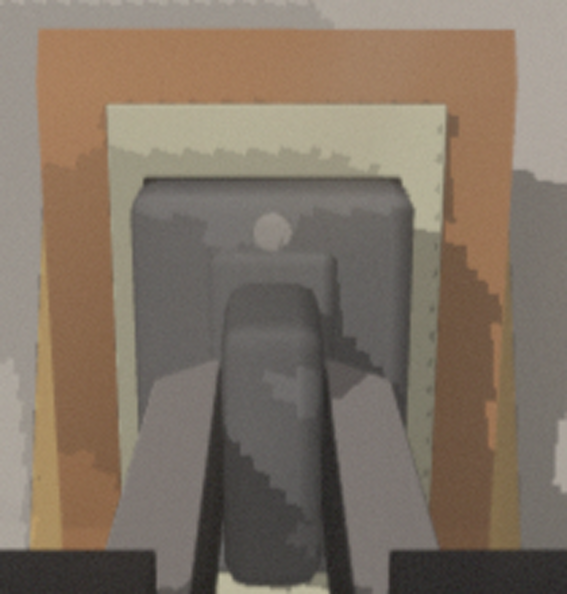

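jog_arm:
  increments:
    - [-0.05,0.1,1.0,0,0,0,1]
    - [0,0,0.7,0,0,0,1]
    - [0,0,0.3,0,0,0,1]
    - [0,0,0.1,0,0,0,1]
    - [0,0,0,0,0,0,1]

```text
clock: 30.75
eef_pos: [597.5, -265.0, 108.6]
eef_rot: [-3.141, -0.455, 0.13]
wrist_force: [-0.9, -0.5, -2.0]
finger_gap: 15.9
```

jog_arm:
  increments:
    - [0,0,0.1,0,0,0,1]
    - [0,0,0,0,0,0,1]

```text
clock: 31.0
eef_pos: [598.0, -265.0, 108.0]
eef_rot: [-3.141, -0.455, 0.13]
wrist_force: [-2.7, -0.0, 0.6]
finger_gap: 15.7
```

jog_arm:
  increments:
    - [0,0,0.1,0,0,0,1]
    - [0,0,0,0,0,0,1]

```text
clock: 31.25
eef_pos: [598.4, -265.0, 107.2]
eef_rot: [-3.141, -0.455, 0.13]
wrist_force: [-7.7, 0.8, 3.9]
finger_gap: 15.8
```

jog_arm:
  increments:
    - [0,0,-0.1,0,0,0,1]
    - [0,0,0,0,0,0,1]
    - [0,0,0,0,0,0,1]

```text
clock: 31.62
eef_pos: [598.1, -265.0, 107.8]
eef_rot: [-3.141, -0.455, 0.13]
wrist_force: [-3.7, 0.1, 1.6]
finger_gap: 15.7
```

jog_arm:
  increments:
    - [0,0,-0.05,0,0,0,1]
    - [0,0,0,0,0,0,1]
    - [0,0,0,0,0,0,1.8]
    - [0,0,0,0,0,0,2.2]
    - [0,0,0,0,0,0,3]
    - [0,0,0,0,0,0,3]

```text
clock: 32.38
eef_pos: [597.8, -265.0, 108.2]
eef_rot: [-3.141, -0.455, 0.13]
wrist_force: [0.4, 0.3, 0.2]
finger_gap: 30.0
```

```bash
python3 - <<'E'
from h import *
p=camera("wrist");save(p,"w7.png");pickle.dump(p,open("w7.pkl","wb"))
s=read_state();print(s['eef_pos'],s['wrist_force'],s['clock'])
pickle.dump((s['eef_pos'],s['eef_rot']),open("w7s.pkl","wb"))
E
```

```text
[ 597.76447537 -264.98355295  108.17231418] [0.07442706 0.02381387 0.02762169] 32.425
```

View pics/w7.png

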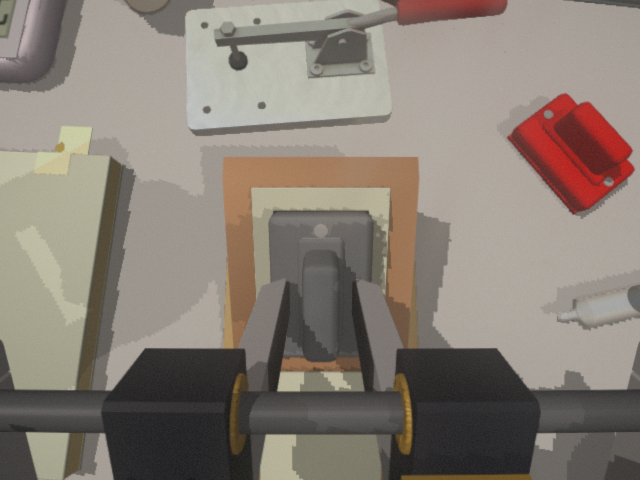

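```bash
python3 - <<'E'
from tgt import *
c=np.array([597.7,-265.0,108.2]);r0=slope(YAW,26)
a=c-r0.apply([0,0,80])
print(a,plan(a,r0,[([547,24.4,150],down(5.5),4,7)])[0])
E
```

```text
max 4.2 3.8 7
[[0.1,-4.19,0.53,-0.1,-3.7,0.3,4],[0.11,-4.2,0.51,0,-3.7,0.2,4],[0.12,-4.19,0.5,-0.1,-3.7,0.3,4],[0.14,-4.2,0.49,-0.1,-3.8,0.3,4],[0.15,-4.2,0.47,0,-3.7,0.3,4],[0.16,-4.2,0.47,-0.1,-3.7,0.2,4],[0.17,-4.2,0.44,0,-3.7,0.3,4]]
[ 562.92623004 -269.54622942  180.1035237 ] [547.02542025  24.42479712 149.9994792 ]
```

jog_arm:
  increments:
    - [0,0,-1,0,0,0,3]
    - [0,0,-2,0,0,0,4]
    - [0,0,-2.5,0,0,0,4]
    - [0,0,-2.5,0,0,0,4]

```text
clock: 32.92
eef_pos: [562.4, -269.6, 181.4]
eef_rot: [-3.141, -0.455, 0.13]
wrist_force: [0.0, -0.3, 0.5]
finger_gap: 39.8
```

```bash
python3 - <<'E'
from tgt import *
np.set_printoptions(precision=2,suppress=True)
p=camera("wrist");save(p,"w8.png");pickle.dump(p,open("w8.pkl","wb"))
s=read_state();pickle.dump((s['eef_pos'],s['eef_rot']),open("w8s.pkl","wb"))
E
```

```text
(no output)
```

View pics/w8.png

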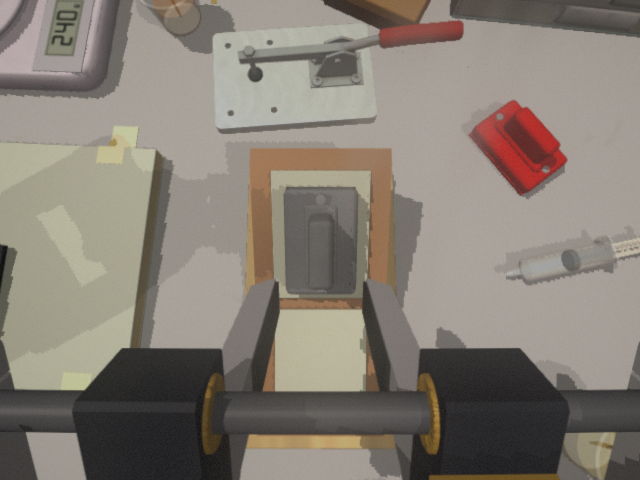

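jog_arm:
  increments:
    - [0.1,-4.2,0.5,0,-3.7,0.3,4]
    - [0.1,-4.2,0.5,-0.1,-3.7,0.3,4]
    - [0.1,-4.2,0.5,-0.1,-3.7,0.3,4]
    - [0.1,-4.2,0.5,-0.1,-3.8,0.2,4]
    - [0.2,-4.2,0.5,0,-3.7,0.3,4]
    - [0.2,-4.2,0.5,-0.1,-3.7,0.2,4]
    - [0.2,-4.2,0.4,0,-3.7,0.3,4]
    - [0,0,0,0,0,0,4]
    - [0,0,0,0,0,0,4]

```text
clock: 34.1
eef_pos: [547.6, 24.4, 150.3]
eef_rot: [-3.14, -0.001, 0.096]
wrist_force: [0.3, 0.1, -1.0]
finger_gap: 39.8
```

```bash
python3 - <<'E'
from tgt import *
np.set_printoptions(precision=2,suppress=True)
s,p,r=st();print(p,np.degrees(r.as_euler('xyz')),s['clock'])
plan(p,r,[([547,24.4,62.4],down(5.5),4,4)])
pt=camera("top");save(pt,"top1.png")
cv2.imwrite("pics/top1z.png",cv2.resize(pt["image"][160:280,150:380],None,fx=3.4,fy=3.4,interpolation=cv2.INTER_CUBIC)[:,:,::-1])
E
```

```text
[547.64  24.37 150.32] [-179.92   -0.07    5.52] 34.1
max 2.2 0.1 4
[[-0.02,0,2.2,0,0,0,4],[-0.02,0,2.2,0,0,0,4],[-0.02,0,2.19,-0.1,-0.1,0,4],[-0.01,0,2.2,0,0,0,4]]
```

View pics/top1z.png

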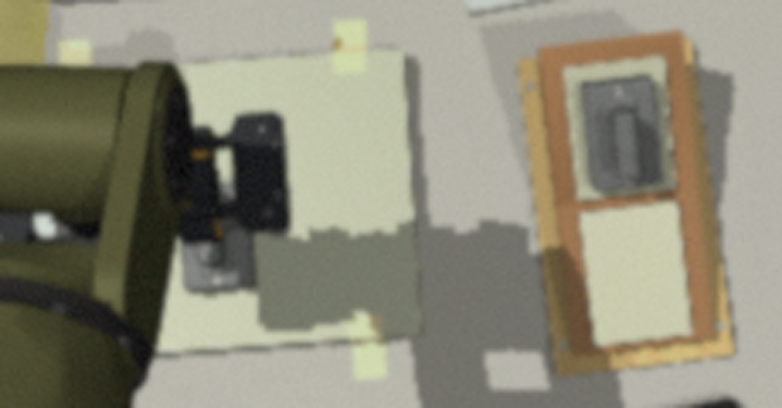

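jog_arm:
  increments:
    - [-0.1,0,3.0,0,0,0,4]
    - [0,0,3.0,0,0,0,4]
    - [0,0,1.8,0,0,0,4]
    - [0,0,1.0,0,0,0,4]
    - [0,0,0,0,0,0,4]
    - [0,0,0,0,0,0,4]

```text
clock: 34.9
eef_pos: [547.2, 24.7, 63.2]
eef_rot: [-3.14, -0.002, 0.096]
wrist_force: [1.1, -0.2, -0.5]
finger_gap: 40.2
```

```bash
python3 - <<'E'
from h import *
p=camera("wrist");save(p,"w9.png")
s=read_state();print(s['eef_pos'],s['wrist_force'],s['clock'])
E
```

```text
[547.13250359  24.71204311  63.146957  ] [ 0.07770625 -0.86942506 -0.56042316] 34.95
```

View pics/w9.png

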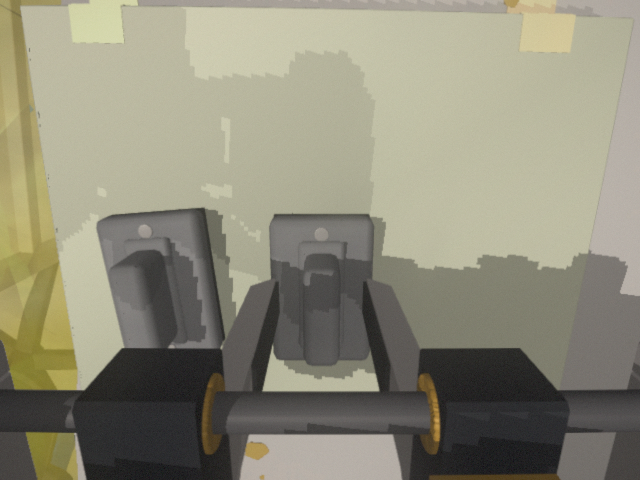

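jog_arm:
  increments:
    - [0,0.1,0,0,0,0,4]
    - [0,0,0,0,0,0,1]
    - [0,0,0,0,0,0,1]
    - [0,0,0,0,0,0,1]
    - [0,0,0,0,0,0,1]
  squeeze: 30

```text
clock: 35.58
eef_pos: [546.8, 23.7, 62.3]
eef_rot: [-3.14, -0.001, 0.096]
wrist_force: [-0.9, 0.2, 0.2]
finger_gap: 16.0
```

jog_arm:
  increments:
    - [0,0,-0.5,0,0,0,1]
    - [0,0,-1,0,0,0,1]
    - [0,0,-2,0,0,0,1]
    - [0,0,-3,0,0,0,1]
    - [0,0,-3,0,0,0,1]
    - [0,0,0,0,0,0,1]
    - [0,0,0,0,0,0,1]

```text
clock: 36.45
eef_pos: [546.2, 23.6, 156.3]
eef_rot: [-3.14, 0.001, 0.096]
wrist_force: [0.1, -0.3, -2.2]
finger_gap: 15.9
```

```bash
python3 - <<'E'
from tgt import *
np.set_printoptions(precision=2,suppress=True)
s,p,r=st();print(p,np.degrees(r.as_euler('xyz')),s['clock'],s['wrist_force'])
t,rt=tcp(G,13,25,ox=-.5);h,_=tcp(G,13,90,ox=-.5);print(t,h)
plan(p,r,[(h,rt,1,8)]);
E
```

```text
[546.24  23.59 156.34] [-179.91    0.03    5.51] 36.45 [ 0.06 -0.26 -2.24]
[ 505.45 -277.2    99.09] [ 490.95 -279.1   162.42]
max 3.7 1.7 8
[[-1.05,3.7,-0.08,0,1.6,-0.2,1],[-1.06,3.7,-0.11,0,1.7,-0.3,1],[-1.08,3.69,-0.14,0.1,1.6,-0.2,1],[-1.08,3.68,-0.18,0,1.6,-0.3,1],[-1.1,3.68,-0.21,0,1.6,-0.2,1],[-1.11,3.68,-0.24,0,1.7,-0.3,1],[-1.12,3.67,-0.28,0,1.6,-0.2,1],[-1.12,3.67,-0.3,0,1.6,-0.2,1]]
```

jog_arm:
  increments:
    - [-1.0,3.7,-0.1,0,1.6,-0.2,1]
    - [-1.1,3.7,-0.1,0,1.7,-0.3,1]
    - [-1.1,3.7,-0.1,0.1,1.6,-0.2,1]
    - [-1.1,3.7,-0.2,0,1.6,-0.3,1]
    - [-1.1,3.7,-0.2,0,1.6,-0.2,1]
    - [-1.1,3.7,-0.2,0,1.7,-0.3,1]
    - [-1.1,3.7,-0.3,0,1.6,-0.2,1]
    - [-1.1,3.6,-0.3,0,1.6,-0.2,1]
    - [0,0,2.5,0,0,0,1]
    - [0,0,2.5,0,0,0,1]
    - [0,0,1.5,0,0,0,1]
    - [0,0,0,0,0,0,1]
    - [0,0,0,0,0,0,1]
    - [0,0,0,0,0,0,1]

```text
clock: 38.2
eef_pos: [506.4, -277.7, 100.4]
eef_rot: [3.14, -0.229, 0.129]
wrist_force: [-1.1, -0.0, -3.0]
finger_gap: 16.0
```

```bash
python3 - <<'E'
from tgt import *
np.set_printoptions(precision=2,suppress=True)
p=camera("wrist");save(p,"w10.png");pickle.dump(p,open("w10.pkl","wb"))
s=read_state();print(s['eef_pos'],s['eef_rot'],s['wrist_force'],s['clock'])
pickle.dump((s['eef_pos'],s['eef_rot']),open("w10s.pkl","wb"))
r=R.from_euler('xyz',s['eef_rot']);t=slope(YAW,13)
print("rot err deg (tool)",np.degrees((r.inv()*t).as_rotvec()), "G in tool",r.inv().apply(G-s['eef_pos']))
i=p["image"][145:365,220:430];cv2.imwrite("pics/w10z.png",cv2.resize(i,None,fx=2.7,fy=2.7,interpolation=cv2.INTER_CUBIC)[:,:,::-1])
E
```

```text
[ 506.39 -277.72  100.39] [ 3.14 -0.23  0.13] [-0.07  0.07 -2.24] 38.25
rot err deg (tool) [ 0.09 -0.09 -0.03] G in tool [-1.75 -0.74 68.47]
```

View pics/w10z.png

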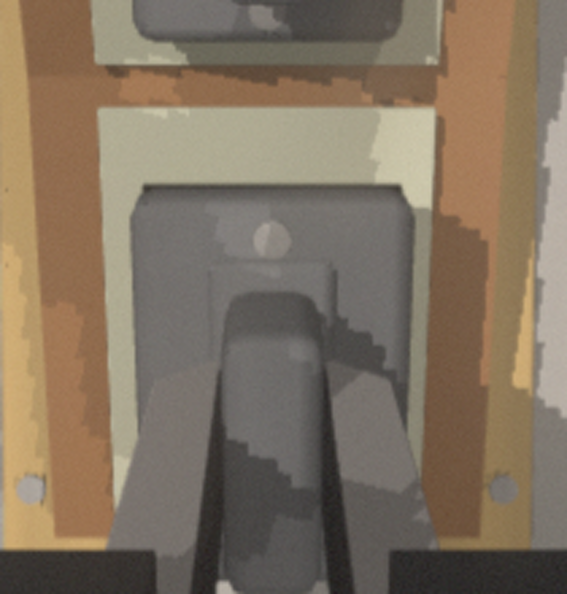

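```bash
python3 - <<'E'
from tgt import *
np.set_printoptions(precision=2,suppress=True)
p=pickle.load(open("w10.pkl","rb"));P,E=pickle.load(open("w10s.pkl","rb"));r=R.from_euler('xyz',E)
n=r.apply([0,0,1])
f=lambda u,v:(220+(u+.5)/2.7-.5,145+(v+.5)/2.7-.5)
def tl(uv,z): return r.inv().apply(onplane(p,f(*uv),P+n*z,n)-P)
for z in (66,68.4,70):
    a,b=tl((98,108),z),tl((435,106),z);print(z,a,b,(a+b)/2,b[1]-a[1])
print(tl((271,240),24.4),tl((133,205),26),tl((413,205),26))
E
```

```text
66 [ 47.64 -34.8   66.  ] [48.04 34.08 66.  ] [47.84 -0.36 66.  ] 68.88648644446944
68.4 [ 47.31 -35.18  68.4 ] [47.71 34.44 68.4 ] [47.51 -0.37 68.4 ] 69.62703889317271
70 [ 47.08 -35.44  70.  ] [47.49 34.68 70.  ] [47.28 -0.38 70.  ] 70.12074052564154
[30.78  0.56 24.4 ] [ 36.58 -23.15  26.  ] [36.57 24.97 26.  ]
```

jog_arm:
  increments:
    - [0,-0.1,1.0,0,0,0,1]
    - [0,0,0.7,0,0,0,1]
    - [0,0,0.3,0,0,0,1]
    - [0,0,0.1,0,0,0,1]
    - [0,0,0,0,0,0,1]

```text
clock: 38.88
eef_pos: [510.8, -276.0, 79.2]
eef_rot: [3.141, -0.228, 0.129]
wrist_force: [0.1, 0.7, -2.5]
finger_gap: 15.8
```

jog_arm:
  increments:
    - [0,0,0.1,0,0,0,1]
    - [0,0,0,0,0,0,1]

```text
clock: 39.12
eef_pos: [511.0, -275.9, 78.2]
eef_rot: [3.141, -0.228, 0.129]
wrist_force: [0.3, 0.6, -2.0]
finger_gap: 15.9
```

jog_arm:
  increments:
    - [0,0,0.1,0,0,0,1]
    - [0,0,0,0,0,0,1]

```text
clock: 39.38
eef_pos: [511.2, -275.9, 77.1]
eef_rot: [3.141, -0.228, 0.129]
wrist_force: [0.1, -0.8, -3.1]
finger_gap: 15.5
```

jog_arm:
  increments:
    - [0,0,0.1,0,0,0,1]
    - [0,0,0,0,0,0,1]

```text
clock: 39.62
eef_pos: [511.5, -275.9, 76.3]
eef_rot: [3.141, -0.228, 0.129]
wrist_force: [-2.2, 1.3, 0.6]
finger_gap: 15.8
```

jog_arm:
  increments:
    - [0,0,0.05,0,0,0,1]
    - [0,0,0,0,0,0,1]

```text
clock: 39.88
eef_pos: [511.6, -275.9, 75.9]
eef_rot: [3.141, -0.228, 0.129]
wrist_force: [-3.1, 0.5, 2.1]
finger_gap: 16.0
```

jog_arm:
  increments:
    - [0,0,-0.05,0,0,0,1]
    - [0,0,0,0,0,0,1]
    - [0,0,0,0,0,0,1.8]
    - [0,0,0,0,0,0,2.2]
    - [0,0,0,0,0,0,3]
    - [0,0,0,0,0,0,3]

```text
clock: 40.62
eef_pos: [511.5, -275.9, 76.2]
eef_rot: [3.141, -0.228, 0.129]
wrist_force: [0.3, 0.7, 0.9]
finger_gap: 29.7
```

```bash
python3 - <<'E'
from h import *
p=camera("wrist");save(p,"w11.png");pickle.dump(p,open("w11.pkl","wb"))
s=read_state();print(s['eef_pos'],s['wrist_force'],s['clock'])
pickle.dump((s['eef_pos'],s['eef_rot']),open("w11s.pkl","wb"))
E
```

```text
[ 511.47887892 -275.88024451   76.22397413] [ 0.46681334 -0.16451158  0.12270192] 40.675
```

View pics/w11.png

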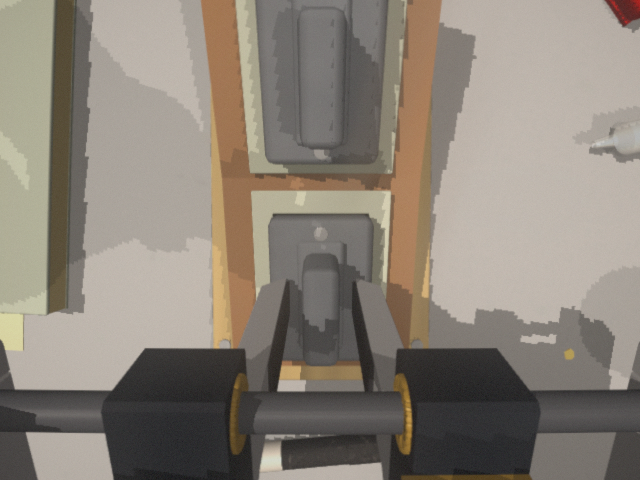

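jog_arm:
  increments:
    - [0,0,-1,0,0,0,3]
    - [0,0,-2,0,0,0,4]
    - [0,0,-3,0,0,0,4]
    - [0,0,-4,0,0,0,4]
    - [-2,0,-4,0,0,0,4]
    - [0,0,0,0,0,0,4]
    - [0,0,0,0,0,0,4]

```text
clock: 41.55
eef_pos: [460.8, -282.3, 207.9]
eef_rot: [3.141, -0.228, 0.129]
wrist_force: [0.7, 0.0, -0.8]
finger_gap: 39.4
```

```bash
python3 - <<'E'
from tgt import *
np.set_printoptions(precision=2,suppress=True)
p=camera("wrist");save(p,"w12.png");pickle.dump(p,open("w12.pkl","wb"))
q=camera("scene");cv2.imwrite("pics/s12.png",cv2.resize(q["image"][205:305,190:420],None,fx=3.4,fy=3.4,interpolation=cv2.INTER_CUBIC)[:,:,::-1])
s=read_state();print(s['eef_pos'],s['clock'])
i=p["image"][60:460,150:480];cv2.imwrite("pics/w12z.png",cv2.resize(i,None,fx=1.5,fy=1.5,interpolation=cv2.INTER_CUBIC)[:,:,::-1])
E
```

```text
[ 460.86 -282.04  207.12] 41.65
```

View pics/w12z.png

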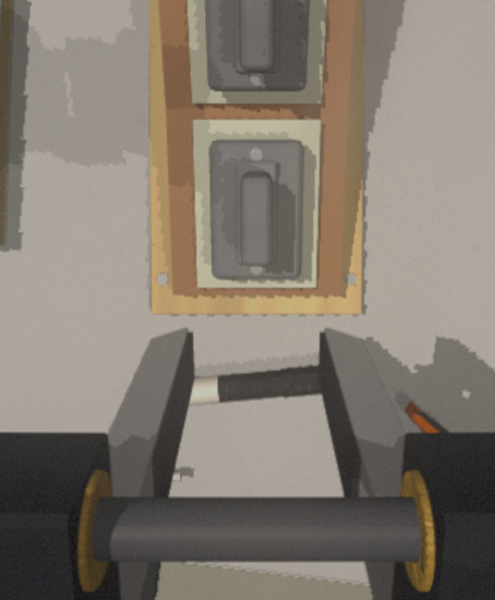

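View pics/s12.png

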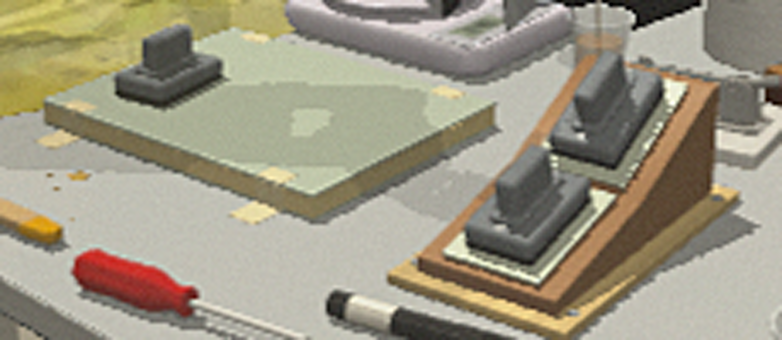

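```bash
python3 - <<'E'
from tgt import *
np.set_printoptions(precision=1,suppress=True)
def chk(p,f,C,pit,patch,riv):
    r=slope(YAW,pit);n=-r.apply([0,0,1])
    m=lambda uv,h:(lambda v:np.array([v[0],-v[1]]))(r.inv().apply(onplane(p,f(*uv),C+n*h,n)-C))
    Pp=np.array([m(u,0) for u in patch]);Rv=np.array([m(u,17) for u in riv])
    print("patch pts",Pp.tolist() and Pp.round(1).tolist(),"mean",Pp.mean(0),"rivets",Rv.round(1).tolist(),"centre",Rv.mean(0))
p=pickle.load(open("w12.pkl","rb"))
chk(p,lambda u,v:(150+(u+.5)/1.5-.5,60+(v+.5)/1.5-.5),G,13,[(194,122),(321,120),(317,287),(197,288)],[(256,155),(256,270)])
p=pickle.load(open("w8.pkl","rb"))
i=p["image"][140:320,230:410];cv2.imwrite("pics/w8z.png",cv2.resize(i,None,fx=3.3,fy=3.3,interpolation=cv2.INTER_CUBIC)[:,:,::-1])
i=cv2.cvtColor(camera("top")["image"],cv2.COLOR_RGB2BGR)
cv2.imwrite("pics/top2.png",i)
E
```

```text
patch pts [[48.0, 33.5], [49.0, -35.8], [-46.4, -36.1], [-46.9, 34.4]] mean [ 0.9 -1. ] rivets [[31.7, -0.3], [-31.2, -0.2]] centre [ 0.2 -0.3]
```

View pics/w8z.png

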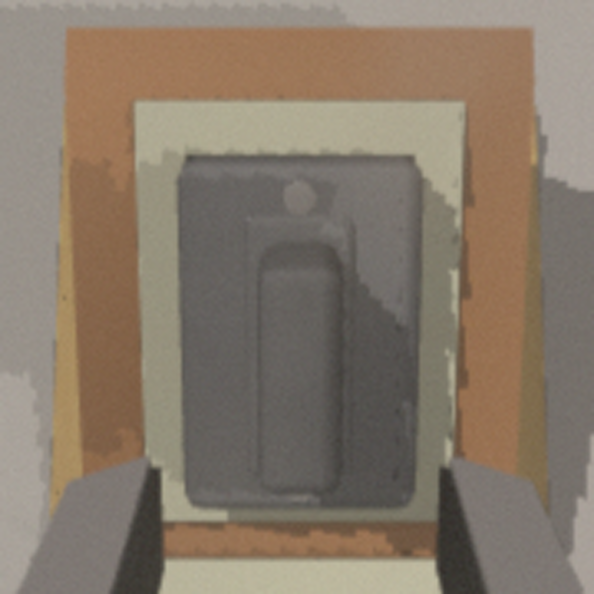

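View pics/top2.png

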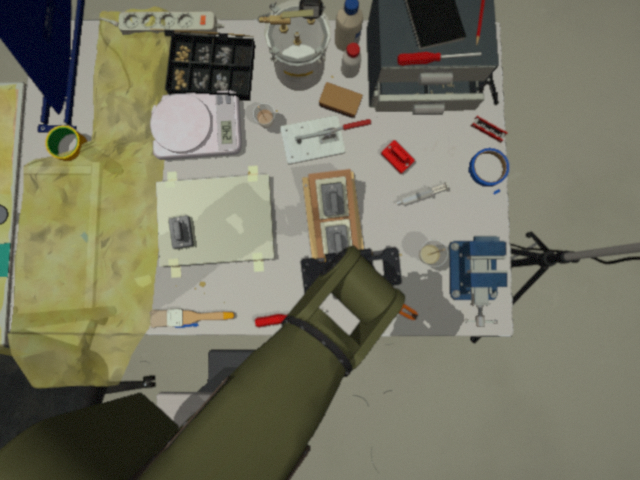

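```bash
python3 - <<'E'
from h import *
print(sign_off())
E
```

```text
the job is handed in; nothing more can be done
None
```

The best gripper is centred on the steep patch and the middling one on the gentle patch, both with ribs pointing up the slope. The slick one is back at its own place on the panel. I signed off at about 42 s on the clock.

**Feeling the soles:** I slid each weight out and back over the panel, pressing about 5–6 N. I repeated the left and middle weights at 1–3 N.

| Place on panel | Drag over bearing force | Judged | Now |
|---|---|---|---|
| Right | about 0.7 | best | steep patch |
| Middle | about 0.47 | middling | gentle patch |
| Left | about 0.31 | slick | left on the panel |

These ratios fall outside your stated bands. The slick and middling soles read high, and the best read slightly low. I went by the order, which was the same at both pressing levels for the left and middle weights. I did not repeat the right weight at light pressing.

**Placing:** Each weight was lowered square to its slope. The brief contact peak was about 10 N on the steep patch and 5 N on the gentle one. I then relaxed the press to about the weight's own load and opened the fingers.

**Last checks:**
- **Gentle patch:** the weight measured within about 1 mm of the patch centre.
- **Steep patch:** I checked this by eye only, in the wrist picture, where the weight looks centred.
- **Holding:** the wrist pictures showed no creep after release, and both weights were in place in the last pictures.
- **Other things:** nothing else in the last top and scene views appears to have moved, though the arm hid a little of the front. The robot was clear of everything.

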